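# Take a paint-film reading on the leaning board and hang the gauge on the charger

## Robot

A 6-joint arm with a two-finger parallel gripper is mounted at the origin on the work surface. World frame = base frame: x ahead of the robot, y to its left, z up, the work surface at z = 0. Lengths are in m, angles in rad, forces in N, time in s.
With the tool pointing down it reaches from about 0.325 to 0.925 m from the base axis. Payload 3.1 kg.
Tool frame: the origin (TCP) lies on the centre line of the jaws, within the pads' length; the fingertips stand 8 mm ahead of it and the grasp point (between the pads) lies 11 mm behind it; y points along the fingers, x is the direction in which the jaws open and shut, and the axes are right-handed (so a half turn about y gives the same grasp; the last joint's range is limited). The gripper opens to 85 mm and grips with 20 to 120 N. Pads are 22 mm wide; open, the fingers measure 114 mm over their backs; the gripper's body (76 mm by 85 mm) begins 54 mm behind the grasp point. The pads swing forward as they close: fully open they stand 13 mm farther back than shut.
Start: joints at [-1.278, 0.217, 1.613, -0, 1.311, -0.112], TCP at [0.246, -0.574, 0.239] pointing down, gripper open.
Joint ranges: [-2.75, 2.75], [-0.78, 2.1], [0.31, 2.55], [-1.13, 4.27], [0.13, 2.63], [-2.58, 2.58]. Speed limits (rad/s): [2.79, 2.79, 3.14, 3.14, 3.14, 3.14].

## Interface

Orientations are given as a 3x3 rotation matrix whose columns are the frame's x, y, z axes.
In Python, from workcell import r gives the robot as it stands. The module is installed in compiled form; this text tells all that it offers.
- The arm moves only by the tool jog_arm, never from a script. Its argument "plan" is a list of rows, each an object of numbers: "dx", "dy", "dz": the shift along the tool's x, y, z in mm; "ax", "ay", "az": the turn, a rotation vector about the tool's x, y, z in rad; "fingers": the opening, from 0 (shut) to 1 (fully open). A call has 1 to 5 rows; each row is the pose to reach, as a shift and turn from the pose commanded when the call began, along the tool's axes at that moment; what a row does not reach only later rows make up. A row lasts 1/12 s, in which the tool goes at most 41.7 mm and 7.16 degrees, less where a joint would pass 70% of its speed; a pose out of reach is approached as far as the arm can. A call with a gripper value outside its range is refused whole. The fingers move at their own pace and stop on an object; "grip_force" is the grip in N (left out, the last holds). Time passes only in rows, so rows that repeat a pose let the fingers close. It gives the time, the measured TCP pose, the force and the opening at its end, in the units of the state.
- r.get_state(): the state, without advancing time (a new reading comes with each control period).
- r.get_image(name): name is "side" or "top"; returns a dict with "frame" (400x640x3 uint8, red, green, blue), "K" (3x3 intrinsics, pixels), "xyz" and "orientation" of the camera in the world. Camera axes: x right, y up, looking along -z (the intrinsics and any distortion apply to the point x, -y, -z); pixel columns grow to the right and rows downward; lengths in m; the calibration is good to about 2 mm. A picture is of the moment at which its call begins. There is no depth.
- r.close_job(): hands the job in, once; it reports no verdict.
Trained networks look in a picture, given as the dict that the camera call returned (one of the last four; its "shot" number tells which), for a name from the list of things; names that differ only in an ending like _2 or _b are one class to them, and where a whole thing is asked for, a point or a joint stands for the part that bears it (a point fixed in the world has none). Each returns a list of dicts, best first, with "conf" (0 to 1); they miss things now and then, are a little off and sometimes report something else, mostly with a low value. They report only what shows in the picture. A call takes as long as a camera call. They do not tell look-alikes from the thing itself.
- r.cut_out(target, picture): "region" (400x640 bool, what is visible of it) and "bbox" ([left, top, right, bottom] in pixels, round what is visible of it).
The state is a dict: "time": time; "joints": joint angles; "qvel": joint speeds; "joint_torque": joint torques, N m; "tcp_pos": TCP position; "tcp_rot": TCP orientation; "contact_force": force on the tool from outside, world axes, zero at the start; "wrist_torque": the same for the moment, N m; "width": finger opening in m.
Only numpy, scipy, OpenCV 4.12 (cv2) and the standard library are available. Lean on these libraries where they do the work, as an engineer would, in place of code of your own. Each camera call takes 0.05 s, during which the arm holds its last target.

## Task

Lift the blue paint-film gauge off the grey fork, aim it square at the leaning board and press its sprung nose lightly onto the middle of the red dot, about half way in and never hard, holding it still there for two seconds. Then hang it by its collar, upright, on the green charging fork, lowering it all the way onto the prongs before you let go. The paint around the dot is still soft, so touch nothing else on the board; do not set the gauge down on the table, and leave the other things where they are.

Things in the scene. Friction and masses are not known exactly. Their poses are not given: they have to be found in the camera images.
- gauge: Loose blue hand-held paint-film gauge, about 0.2 kg, 169 mm long, hanging nose down by its collar in the grey fork. Origin at the tip of its nose when out; z from nose to grip. From the nose up: ball-ended steel nose 10 mm across (0 to 12 mm), round barrel 26 mm across (12 to 95), black collar 54 mm across (95 to 103), square grip 30 x 30 mm, faces square to x and y (103 to 169).
- gauge_grip (a point): middle of the square grip, on the gauge's axis, 140 mm above the nose tip; axes as the gauge
- gauge_collar (a point): centre of the underside of the black collar, 95 mm above the nose tip; axes as the gauge
- nose_tip (a point): tip of the sprung nose (moves with the nose); axes as the gauge. The nose slides in along the gauge's axis: it starts to give at 3 N, needs 3 N more for each mm, and is all the way in (4 mm) at 15 N; half way in is 9 N.
- board: White board with a border of black squares on an easel, 260 mm wide, 240 mm up the slope, leaning back 22 to 32 degrees from level, face up and towards the robot; held stiffly. Origin at the middle of the face's lower edge, 30 mm above the table; x up the slope, y along the width, z straight out of the face. Metal posts 136 mm high stand beside it.
- dot_centre (a point): centre of the red test dot (24 mm across, small white bull's eye) on a piece of yellow tape, 45 x 32 mm, stuck anywhere on the board, level with the painted face; its z points out of the face, x up the slope
- store_fork: Grey fork stand, fixed, holds the gauge at first: base 130 x 100 x 12 mm; two prongs 8 mm thick point to its -x (roughly to the robot), 34 mm clear between them, top 130 mm above the table, upturned ends 6 mm high and a 6 mm stop at the back. Origin on the table under the seat's middle. Its post (+x side) is no higher than 136 mm.
- charge_fork: Green charging fork stand, fixed, empty; same shape and sizes as the grey one, yellow lamp on the base
- charge_fork_seat (a point): where the centre of the collar's underside belongs on the green fork: midway between the prongs, level with their top (130 mm above the table); x away from the open end, z up
- store_fork_seat (a point): the same point on the grey fork
- tape_roll: roll of orange tape lying flat, 104 mm across, 22 mm high; origin centre of underside
- cup: brown card-coloured cup, 72 mm across at the rim, 85 mm tall; origin centre of underside
- marker: square black marker pen with red cap end lying down, 15 mm thick, 130 mm long along its x; origin centre of underside
- paint_black: black paint bottle with blue cap, 60 mm across, 150 mm tall; origin centre of underside
- paint_ochre: yellow paint bottle with white cap, 60 mm across, 150 mm tall; origin centre of underside
- paint_tray: blue open paint tray, 170 x 130 x 40 mm; origin centre of underside; a brush lies in it
There are look-alikes about, which are no part of the job. Leave any turquoise look-alike of the gauge alone.

How it is judged:
On the way, in this order (a step that is already met when the one before it is completed fails the run):
1. the gauge is lifted clear of the grey fork (distance between gauge_collar and store_fork_seat above 0.05 m), for 0.1 s.
2. the gauge's nose is pressed on the red dot within 7 mm of its centre with 5 to 13 N, the gauge square to the board within 7 degrees and still, for 1.5 s (contact force between gauge and board between 5 and 13 N and distance between nose_tip and dot_centre below 0.007 m and angle between the z axis of gauge and the z axis of board, either way round below 0.122 rad and linear speed of gauge below 0.01 m/s and angular speed of gauge below 0.08 rad/s), for 1.5 s.
3. still gripped, the gauge is lowered onto the green fork: collar within 4 mm of the prongs' top, upright (horizontal distance between gauge_collar and charge_fork_seat below 0.012 m and z of gauge_collar in the frame of charge_fork_seat between -0.004 and 0.004 m and angle between gauge's own z axis and vertical below 0.1 rad and contact force between the fingers and gauge above 1 N), for 0.1 s.
At the end, for the whole second after the job is handed in: The gauge hangs upright (within 0.1 rad) at rest in the green fork: collar underside within 4 mm in height of the prongs' top and within 12 mm sideways of the seat's centre, released (horizontal distance between gauge_collar and charge_fork_seat below 0.012 m and z of gauge_collar in the frame of charge_fork_seat between -0.004 and 0.004 m and angle between gauge's own z axis and vertical below 0.1 rad and linear speed of gauge below 0.01 m/s and angular speed of gauge below 0.08 rad/s); the robot touches nothing.
It fails at once if the gauge is pressed on the board with more than 20 N (contact force between gauge and board above 20 N).
It fails at once if the gauge touches the board away from the red dot (contact force between gauge and board above 0.5 N and distance between nose_tip and dot_centre above 0.014 m).
It fails at once if the robot touches the board (contact force between any of the fingers, the arm and board above 0.5 N).
It fails at once if the gauge is set down on the table or dropped (its collar below 100 mm) (height (world z) of gauge_collar below 0.1 m).
It fails at once if the tape, cup, marker, a bottle or the tray is moved more than 20 mm (distance of any of tape_roll, cup, marker, paint_black, paint_ochre, paint_tray from where it was at the start of the episode above 0.02 m).
It also fails if it takes over 72 s, if anything falls off the work surface, if the arm or the gripper's body presses on something with over 40 N, if the wrist force passes 120 N, or if a joint passes its speed limit or range.

## Working session

There is one attempt and no reset: what is moved stays moved. The work goes in short steps, Python scripts to look and compute and a tool call to move; the robot and the scene stay as the last step left them, time stands still between calls to the robot, and variables do not carry over. Pictures are saved under pics/ and viewed, and the job is handed in when it is done.

Besides the shell and the picture viewer there is one more tool, called as name(argument=value, ...), one argument or row to a line, values as JSON. jog_arm: Moves the arm, as the interface text tells. Its arguments: {"type":"object","properties":{"plan":{"type":"array"},"grip_force":{"type":"number"}},"required":["plan"]}

```bash
mkdir -p pics
python3 - <<'E'
from workcell import r
import cv2,numpy as np
s=r.get_state();print({k:np.round(v,3).tolist() for k,v in s.items()})
for n in("side","top"):
    p=r.get_image(n);cv2.imwrite(f"pics/{n}0.png",p["frame"][:,:,::-1]);print(n,p.keys(),p["K"],p["xyz"],p["orientation"])
    for t in("gauge","board","dot_centre","store_fork","charge_fork"):
        try:
            for d in r.cut_out(t,p)[:4]:print(t,d["conf"],d["bbox"])
        except Exception as e:print(t,e)
E
```

```text
{'time': 0.0, 'joints': [-1.278, 0.218, 1.615, 0.0, 1.311, -0.112], 'qvel': [-0.001, 0.001, -0.0, 0.0, 0.002, 0.001], 'joint_torque': [0.0, -39.684, -30.385, -0.0, 0.01, -0.0], 'tcp_pos': [0.246, -0.574, 0.238], 'tcp_rot': [[0.394, -0.001, 0.919], [-0.919, 0.002, 0.394], [-0.002, -1.0, 0.0]], 'contact_force': [1.543, -0.578, 0.281], 'wrist_torque': [0.022, -0.064, 0.001], 'width': 0.086}
side dict_keys(['frame', 'K', 'xyz', 'orientation', 'shot']) [[499.8327995    0.         324.17247562]
 [  0.         499.8327995  199.20997587]
 [  0.           0.           1.        ]] [0.2793536  1.081275   1.22818478] [[-0.96578321  0.19099059 -0.17545767]
 [-0.25920819 -0.68840326  0.67743048]
 [ 0.00859722  0.69973105  0.71435464]]
gauge 0.97 [314.9, 242.5, 335.4, 281.9]
gauge 0.87 [358.2, 255.3, 381.9, 287.2]
gauge 0.79 [357.8, 287.9, 377.1, 328.8]
board 0.71 [256.8, 141.2, 353.7, 238.8]
board 0.61 [249.6, 276.4, 272.5, 320.2]
dot_centre 0.52 [294.6, 188.1, 305.9, 196.9]
store_fork 0.59 [292.7, 253.6, 342.4, 308.0]
store_fork 0.36 [286.9, 123.7, 336.3, 162.2]
charge_fork 0.69 [259.1, 145.6, 350.5, 237.2]
charge_fork 0.59 [351.6, 129.6, 388.2, 172.0]
top dict_keys(['frame', 'K', 'xyz', 'orientation', 'shot']) [[399.77528314   0.         313.08975212]
 [  0.         399.77528314 204.16566669]
 [  0.           0.           1.        ]] [0.4406336  0.01238728 1.1344956 ] [[-0.01139193  0.99591852 -0.0895351 ]
 [-0.99985785 -0.01245835 -0.01136082]
 [-0.01242991  0.08939295  0.99591887]]
gauge 0.87 [199.1, 207.1, 222.4, 230.2]
gauge 0.57 [212.1, 261.1, 243.4, 279.6]
gauge 0.55 [169.5, 268.7, 198.0, 291.2]
board 0.86 [286.1, 110.7, 393.8, 219.4]
board 0.54 [309.9, 253.6, 350.4, 256.1]
dot_centre 0.71 [318.4, 156.0, 338.2, 168.5]
dot_centre 0.19 [407.0, 205.2, 459.3, 258.2]
store_fork 0.95 [200.2, 195.8, 243.7, 243.4]
charge_fork 0.84 [412.5, 208.1, 458.9, 257.9]
charge_fork 0.62 [364.6, 251.3, 392.0, 275.4]
```

View pics/side0.png

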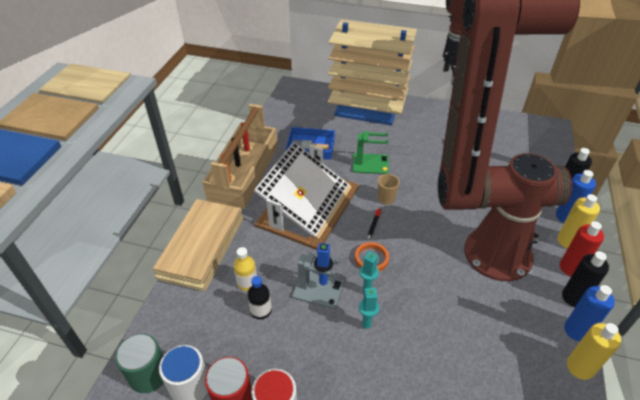

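View pics/top0.png

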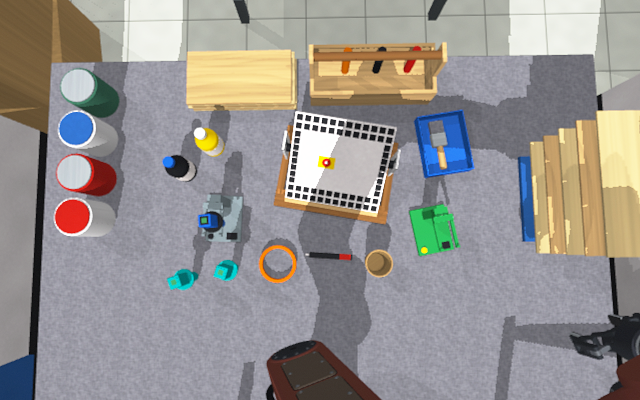

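```bash
cat > h.py <<'E'
import numpy as np,cv2
from workcell import r
def proj(p,X):
    X=np.atleast_2d(X);c=(X-p["xyz"])@np.array(p["orientation"]);c=c*[1,-1,-1]
    u=c@np.array(p["K"]).T;return u[:,:2]/u[:,2:]
def ray(p,uv):
    d=np.linalg.inv(p["K"])@[uv[0],uv[1],1];d=np.array(p["orientation"])@(d*[1,-1,-1]);return np.array(p["xyz"]),d/np.linalg.norm(d)
def atz(p,uv,z):
    o,d=ray(p,uv);return o+d*(z-o[2])/d[2]
def tri(l):
    A=np.zeros((3,3));b=np.zeros(3)
    for p,uv in l:
        o,d=ray(p,uv);M=np.eye(3)-np.outer(d,d);A+=M;b+=M@o
    X=np.linalg.solve(A,b)
    return X,[np.linalg.norm(proj(p,X)[0]-uv) for p,uv in l]
def crop(p,box,f,name,pts=()):
    x0,y0,x1,y1=box
    im=cv2.resize(p["frame"][y0:y1,x0:x1,::-1],None,fx=f,fy=f,interpolation=cv2.INTER_CUBIC)
    for q in pts:
        cv2.circle(im,(int((q[0]-x0+.5)*f),int((q[1]-y0+.5)*f)),2,(255,0,255),-1)
    cv2.imwrite("pics/"+name,im)
E
python3 - <<'E'
from h import *
import pickle
s=r.get_image("side");t=r.get_image("top")
pickle.dump((s,t),open("first.pkl","wb"))
crop(s,(250,130,400,240),5,"sb.png");crop(t,(275,100,405,220),5,"tb.png")
crop(s,(280,230,390,335),5,"sg.png");crop(t,(165,180,255,295),5,"tg.png")
crop(s,(340,120,400,180),8,"sc.png");crop(t,(400,195,470,265),8,"tc.png")
E
```

```text
(no output)
```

View pics/sg.png

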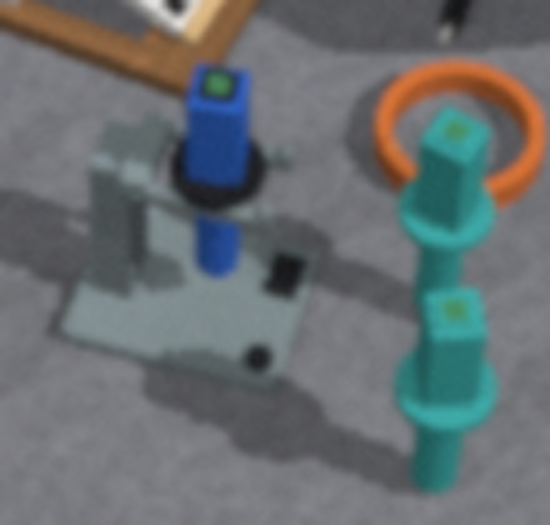

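View pics/tg.png

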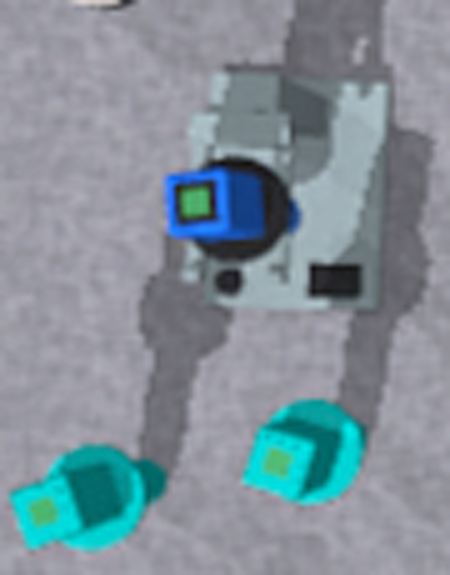

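View pics/sb.png

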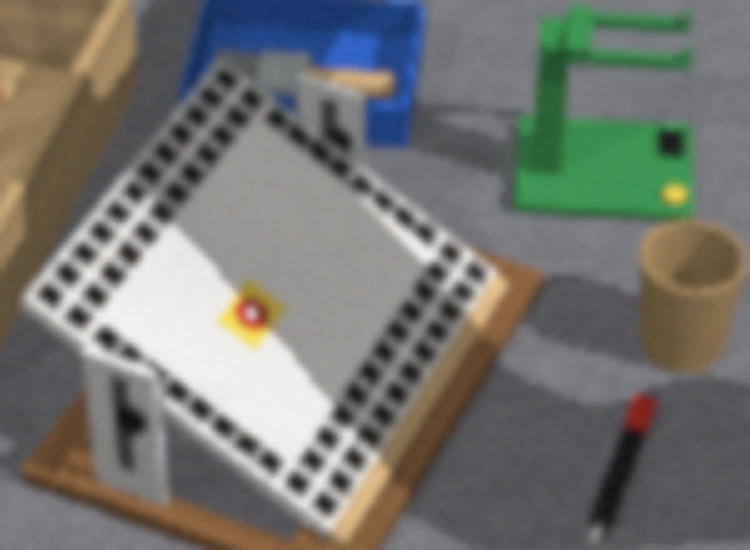

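View pics/tb.png

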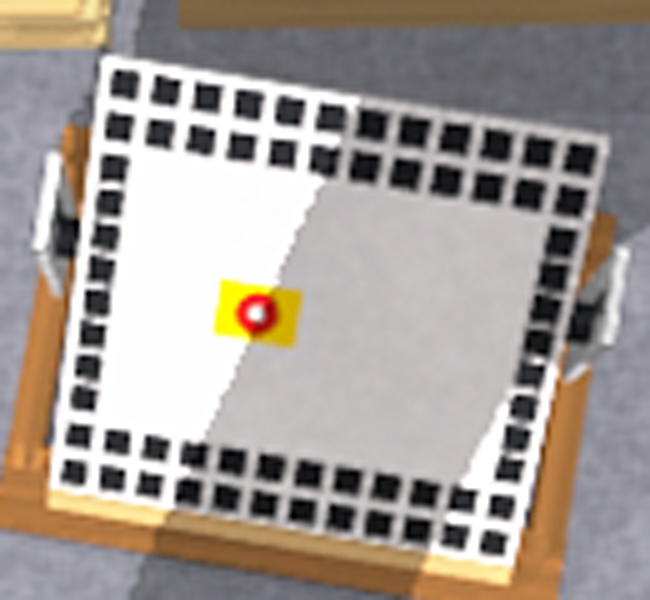

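View pics/sc.png

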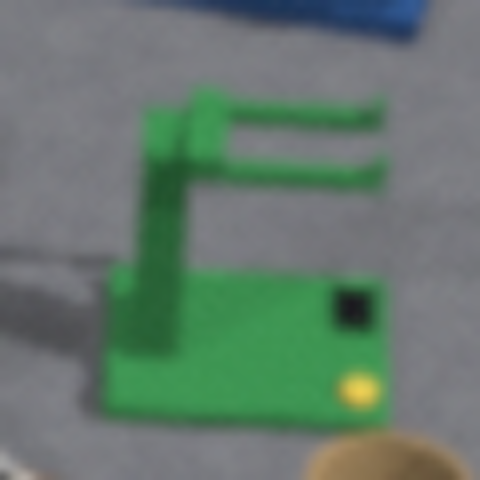

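View pics/tc.png

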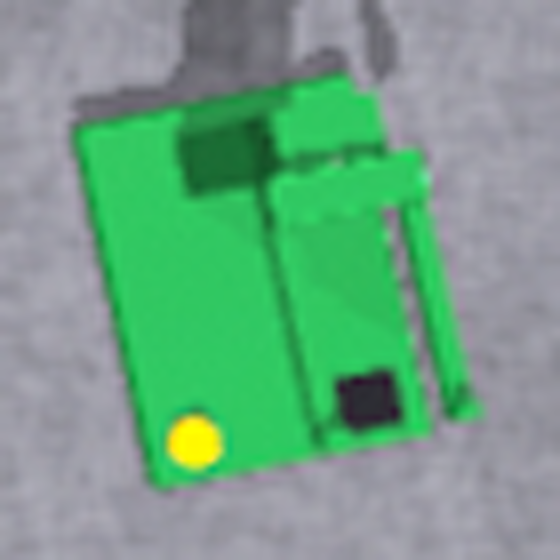

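```bash
cat > fit.py <<'E'
from h import *
import pickle
from scipy.optimize import least_squares
s,t=pickle.load(open("first.pkl","rb"))
C={"sb":(s,250,130,5),"tb":(t,275,100,5),"sg":(s,280,230,5),"tg":(t,165,180,5),"sc":(s,340,120,8),"tc":(t,400,195,8)}
def px(c,X):
    p,x0,y0,f=C[c];return p,np.array([x0+(X[0]+.5)/f-.5,y0+(X[1]+.5)/f-.5])
# gauge
print("grip top",tri([px("tg",(196,201)),px("sg",(219,85))]), [atz(*px(c,q),.204) for c,q in(("tg",(196,201)),("sg",(219,85)))])
print("turq",[atz(*px("tg",q),.2) for q in((277,462),(43,511))])
# board
def B(v):
    x,y,yaw,ti=v;c,sn=np.cos(yaw),np.sin(yaw)
    R=np.array([[c,-sn,0],[sn,c,0],[0,0,1]])@np.array([[np.cos(ti),0,-np.sin(ti)],[0,1,0],[np.sin(ti),0,np.cos(ti)]])
    return R,np.array([x,y,.03])
obs=[("tb",(102,56),(.24,.13)),("tb",(608,137),(.24,-.13)),("tb",(48,493),(0,.13)),("tb",(514,572),(0,-.13)),
("sb",(222,55),(.24,-.13)),("sb",(25,298),(.24,.13)),("sb",(508,283),(0,-.13)),("sb",(335,533),(0,.13))]
def res(v):
    R,o=B(v);return np.concatenate([proj(px(c,q)[0],R@[m[0],m[1],0]+o)[0]-px(c,q)[1] for c,q,m in obs])
f=least_squares(res,[.45,0,0,.47]);R,o=B(f.x);print("board",f.x,np.degrees(f.x[2:]),np.round(f.fun,1))
for c,q in(("tb",(257,314)),("sb",(252,314))):
    a,d=ray(*px(c,q));X=a+d*((o-a)@R[:,2])/(d@R[:,2]);print("dot",X,R.T@(X-o))
print("dot tri",tri([px("tb",(257,314)),px("sb",(252,314))]))
def fork(obs):
    def rs(v):
        c,sn=np.cos(v[2]),np.sin(v[2]);Rz=np.array([[c,-sn,0],[sn,c,0],[0,0,1]])
        return np.concatenate([proj(px(k,q)[0],Rz@[m[0],m[1],.012]+[v[0],v[1],0])[0]-px(k,q)[1] for k,q,m in obs])
    return least_squares(rs,[.35,0,0])
g=fork([("tc",(155,487),(-.065,.05)),("tc",(75,128),(.065,.05)),("tc",(432,435),(-.065,-.05)),("tc",(350,75),(.065,-.05)),
("sc",(107,408),(.065,.05)),("sc",(388,415),(-.065,.05)),("sc",(385,280),(-.065,-.05)),("sc",(110,268),(.065,-.05))])
print("green",g.x,np.round(g.fun,1))
k=fork([("tg",(205,303),(-.065,.05)),("tg",(380,308),(-.065,-.05)),("tg",(390,78),(.065,-.05)),("sg",(62,330),(.065,.05)),("sg",(280,372),(-.065,.05)),("sg",(315,250),(-.065,-.05))])
print("grey",k.x,np.round(k.fun,1))
E
python3 fit.py
```

```text
grip top (array([0.48930959, 0.27863473, 0.20375362]), [np.float64(0.6501066433309781), np.float64(0.5787239247444046)]) [array([0.49080217, 0.27881389, 0.204     ]), array([0.48773254, 0.27872866, 0.204     ])]
turq [array([0.36944677, 0.24068025, 0.2       ]), array([0.34812133, 0.34921039, 0.2       ])]
board [ 0.53374602 -0.02237745 -0.18362814  0.48351131] [-10.52111756  27.70315742] [ 0.2  1.1  0.1  1.7 -0.1  0.  -0.8  0.2 -0.3  0.8 -0.4 -0.  -2.1 -2.4
 -0.7 -0.8]
dot [ 0.64574298 -0.01121128  0.0867483 ] [1.22068012e-01 3.14288500e-02 6.50165313e-17]
dot [ 0.64351012 -0.01115488  0.08559017] [ 1.19576825e-01  3.10765815e-02 -5.12706477e-17]
dot tri (array([ 0.6448003 , -0.01138931,  0.0854089 ]), [np.float64(0.45066595114177055), np.float64(0.36817834650719833)])
green [ 0.46516913 -0.30336691  0.18820342] [-0.3  1.1 -0.5  0.2  0.3  0.4 -0.1 -0.3 -1.  -0.6 -0.   0.5 -0.1 -0.6
 -0.4 -1. ]
grey [ 0.50492188  0.2763482  -0.01312831] [ 0.3  1.2  0.8  0.2 -0.4  0.1 -1.3 -0.4 -1.   2.1  0.7 -1.6]
```

```bash
cat >> fit.py <<'E'
print('---')
obs=[q for q in obs if q[1]!=(508,283)]
f2=least_squares(res,[.45,0,0,.47]);print(f2.x,np.round(f2.fun,1))
c,sn=np.cos(g.x[2]),np.sin(g.x[2]);Rz=np.array([[c,-sn,0],[sn,c,0],[0,0,1]])
P=[Rz@[x,y,.13]+[g.x[0],g.x[1],0] for y in(-.025,-.017,0,.017,.025) for x in(-.06,-.045,-.03,-.0155,.0,.015)]
print(Rz@[-.0155,0,.13]+[g.x[0],g.x[1],0])
crop(s,(340,120,400,180),8,"sc2.png",proj(s,P));crop(t,(400,195,470,265),8,"tc2.png",proj(t,P))
E
python3 fit.py | sed -n '/---/,$p'
```

```text
---
[ 0.53481061 -0.02351653 -0.17684175  0.49064041] [-0.1  1.1  0.1  1.   0.2 -0.  -0.3 -0.5 -0.8  0.5 -0.4 -0.2 -0.7 -1. ]
[ 0.44994283 -0.30626688  0.13      ]
```

View pics/sc2.png

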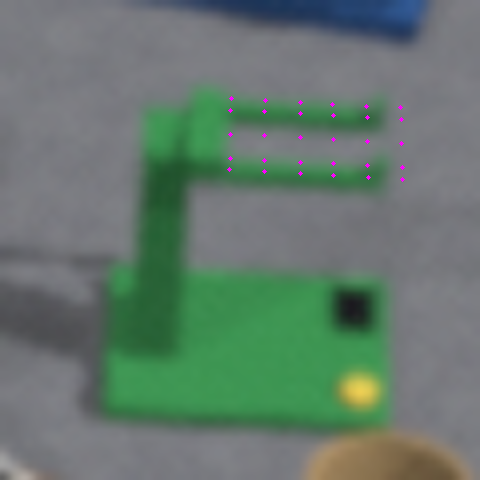

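View pics/tc2.png

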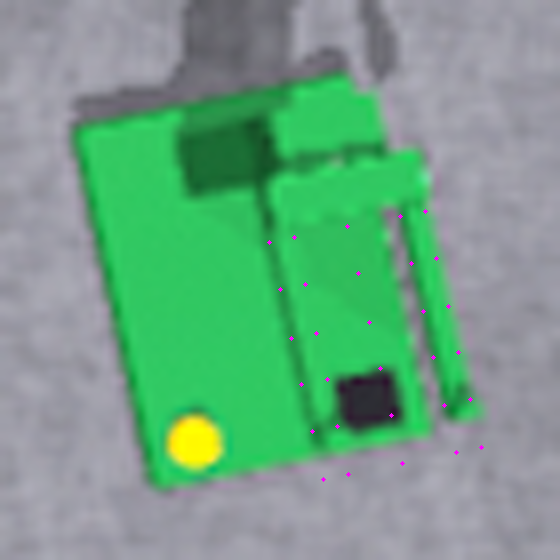

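```bash
cat > yaw.py <<'E'
from fit import *
q=[atz(*px("tg",a),.204) for a in((166,176),(222,168),(229,232),(170,240))]
for i in range(4):
    d=q[(i+1)%4]-q[i];print(np.hypot(*d[:2]),np.arctan2(d[1],d[0]))
E
python3 yaw.py | tail -4
cat >> h.py <<'E'
from scipy.spatial.transform import Rotation as Ro
def downrot(yaw):  # tool pointing down, x axis at yaw
    x=np.array([np.cos(yaw),np.sin(yaw),0]);y=np.array([0,0,-1.]);return np.c_[x,y,np.cross(x,y)]
def need(pos,rot=None):
    s=r.get_state();R=np.array(s["tcp_rot"]);d=R.T@(np.array(pos)-s["tcp_pos"])*1e3
    rv=np.zeros(3) if rot is None else Ro.from_matrix(R.T@rot).as_rotvec()
    print("t %.2f"%s["time"],"tcp",np.round(s["tcp_pos"],4),"F",np.round(s["contact_force"],1),"w %.4f"%s["width"],"j",np.round(s["joints"],2))
    print("shift",np.round(d,1),"turn",np.round(rv,3),"rows",np.linalg.norm(d)/41.7,np.linalg.norm(rv)/.125)
E
python3 -c "
from h import *
need([.49,.2787,.30],downrot(.1))"
```

```text
0.026470829530405388 -1.4408288544739063
0.03018967807030016 -3.0208977324787285
0.027785313417978373 1.6936099503586572
0.030031926351313784 0.0768755340771864
t 0.70 tcp [ 0.2461 -0.5745  0.2394] F [-0.5  0.1  0.3] w 0.0851 j [-1.28  0.22  1.61 -0.    1.31 -0.11]
shift [-688.2  -60.7  560.2] turn [ 0.    -1.266  0.   ] rows 21.330021027733387 10.1280874402456
```

jog_arm(
  plan=[
    {"dx": -26,"dy": -14,"dz": 21,"ay": -0.06},
    {"dx": -54,"dy": -28,"dz": 44,"ay": -0.12},
    {"dx": -82,"dy": -42,"dz": 67,"ay": -0.18},
    {"dx": -110,"dy": -55,"dz": 90,"ay": -0.24},
    {"dx": -140,"dy": -65,"dz": 114,"ay": -0.3},
  ],
)

```text
validation failed for argument at $.pl...
```

```bash
python3 -c "
from h import *
need([.49,.2787,.30],downrot(.1))"
```

```text
t 0.70 tcp [ 0.2461 -0.5745  0.2394] F [-0.5  0.1  0.3] w 0.0851 j [-1.28  0.22  1.61 -0.    1.31 -0.11]
shift [-688.2  -60.7  560.2] turn [ 0.    -1.266  0.   ] rows 21.330021027733387 10.1280874402456
```

jog_arm(
  plan=[
    {"dx": -26,"dy": -14,"dz": 21,"ax": 0,"ay": -0.06,"az": 0,"fingers": 1},
    {"dx": -54,"dy": -28,"dz": 44,"ax": 0,"ay": -0.12,"az": 0,"fingers": 1},
    {"dx": -82,"dy": -42,"dz": 67,"ax": 0,"ay": -0.18,"az": 0,"fingers": 1},
    {"dx": -110,"dy": -55,"dz": 90,"ax": 0,"ay": -0.24,"az": 0,"fingers": 1},
    {"dx": -140,"dy": -65,"dz": 114,"ax": 0,"ay": -0.3,"az": 0,"fingers": 1},
  ],
)

```text
time: 1.12
tcp_pos: [0.2962, -0.4, 0.3056]
tcp_rot: [[0.649, 0.001, 0.76], [-0.76, -0.002, 0.649], [0.002, -1.0, -0.0]]
contact_force: [-0.1, -0.5, 1.4]
width: 0.0853
```

```bash
python3 -c "
from h import *
need([.49,.2787,.30],downrot(.1))"
```

```text
t 1.12 tcp [ 0.2962 -0.4     0.3056] F [-0.1 -0.5  1.4] w 0.0853 j [-1.07 -0.11  1.83  0.    1.42 -0.21]
shift [-390.2    4.8  588.2] turn [ 0.001 -0.964  0.002] rows 16.9266506027491 7.7113410074619875
```

jog_arm(
  plan=[
    {"dx": -21,"dy": 0,"dz": 32,"ax": 0,"ay": -0.06,"az": 0,"fingers": 1},
    {"dx": -43,"dy": 0,"dz": 65,"ax": 0,"ay": -0.12,"az": 0,"fingers": 1},
    {"dx": -65,"dy": 0,"dz": 98,"ax": 0,"ay": -0.18,"az": 0,"fingers": 1},
    {"dx": -87,"dy": 0,"dz": 131,"ax": 0,"ay": -0.24,"az": 0,"fingers": 1},
    {"dx": -109,"dy": 0,"dz": 164,"ax": 0,"ay": -0.3,"az": 0,"fingers": 1},
  ],
)

```text
time: 1.53
tcp_pos: [0.3502, -0.2099, 0.3046]
tcp_rot: [[0.845, 0.001, 0.534], [-0.534, -0.001, 0.845], [0.001, -1.0, 0.0]]
contact_force: [2.2, -0.3, -0.2]
width: 0.0854
```

```bash
python3 -c "
from h import *
need([.49,.2787,.30],downrot(.1))"
```

```text
t 1.53 tcp [ 0.3502 -0.2099  0.3046] F [ 2.2 -0.3 -0.2] w 0.0854 j [-0.71 -0.33  2.01  0.    1.46 -0.15]
shift [-143.     4.5  487.7] turn [ 0.    -0.664  0.001] rows 12.187066386856294 5.310671966204756
```

jog_arm(
  plan=[
    {"dx": -11,"dy": 0,"dz": 37,"ax": 0,"ay": -0.06,"az": 0,"fingers": 1},
    {"dx": -22,"dy": 0,"dz": 75,"ax": 0,"ay": -0.12,"az": 0,"fingers": 1},
    {"dx": -33,"dy": 0,"dz": 113,"ax": 0,"ay": -0.18,"az": 0,"fingers": 1},
    {"dx": -44,"dy": 0,"dz": 151,"ax": 0,"ay": -0.24,"az": 0,"fingers": 1},
    {"dx": -55,"dy": 0,"dz": 189,"ax": 0,"ay": -0.3,"az": 0,"fingers": 1},
  ],
)

```text
time: 1.95
tcp_pos: [0.4052, -0.0207, 0.3048]
tcp_rot: [[0.966, 0.002, 0.26], [-0.26, -0.0, 0.966], [0.002, -1.0, 0.0]]
contact_force: [2.0, -0.6, -0.1]
width: 0.0857
```

```bash
python3 -c "
from h import *
need([.49,.2787,.30],downrot(.1))"
```

```text
t 1.95 tcp [ 0.4052 -0.0207  0.3048] F [ 2.  -0.6 -0.1] w 0.0857 j [-0.22 -0.33  2.01 -0.    1.46  0.04]
shift [  4.    4.9 311.1] turn [ 0.    -0.363  0.002] rows 7.4628283056792455 2.9055173773277185
```

jog_arm(
  plan=[
    {"dx": 0,"dy": 0,"dz": 38,"ax": 0,"ay": -0.06,"az": 0,"fingers": 1},
    {"dx": 1,"dy": 0,"dz": 76,"ax": 0,"ay": -0.12,"az": 0,"fingers": 1},
    {"dx": 2,"dy": 0,"dz": 114,"ax": 0,"ay": -0.18,"az": 0,"fingers": 1},
    {"dx": 2,"dy": 0,"dz": 152,"ax": 0,"ay": -0.24,"az": 0,"fingers": 1},
    {"dx": 3,"dy": 1,"dz": 190,"ax": 0,"ay": -0.3,"az": 0,"fingers": 1},
  ],
)

```text
time: 2.37
tcp_pos: [0.4581, 0.1621, 0.3039]
tcp_rot: [[0.999, 0.001, -0.038], [0.038, 0.0, 0.999], [0.001, -1.0, 0.0]]
contact_force: [0.8, -0.8, -0.5]
width: 0.0854
```

```bash
python3 -c "
from h import *
need([.49,.2787,.30],downrot(.1))"
```

```text
t 2.37 tcp [0.4581 0.1621 0.3039] F [ 0.8 -0.8 -0.5] w 0.0854 j [ 0.2  -0.14  1.86 -0.    1.42  0.16]
shift [ 36.3   4.  115.3] turn [-0.    -0.062  0.001] rows 2.9008898077983085 0.4997236097692301
```

jog_arm(
  plan=[
    {"dx": 12,"dy": 0,"dz": 35,"ax": 0,"ay": -0.02,"az": 0,"fingers": 1},
    {"dx": 24,"dy": 2,"dz": 70,"ax": 0,"ay": -0.04,"az": 0,"fingers": 1},
    {"dx": 32,"dy": 3,"dz": 100,"ax": 0,"ay": -0.062,"az": 0,"fingers": 1},
    {"dx": 36,"dy": 4,"dz": 115.3,"ax": 0,"ay": -0.062,"az": 0,"fingers": 1},
    {"dx": 36,"dy": 4,"dz": 115.3,"ax": 0,"ay": -0.062,"az": 0,"fingers": 1},
  ],
)

```text
time: 2.78
tcp_pos: [0.4899, 0.279, 0.2988]
tcp_rot: [[0.995, -0.001, -0.099], [0.099, 0.001, 0.995], [-0.001, -1.0, 0.001]]
contact_force: [-0.2, -0.6, 0.3]
width: 0.0856
```

Run:
```python
from h import *
need([.4893,.2787,.164],downrot(.1))
s=r.get_image("side");t=r.get_image("top")
crop(s,(270,190,390,300),5,"s1.png");crop(t,(150,150,290,270),5,"t1.png")
```

```text
t 2.78 tcp [0.4899 0.279  0.2988] F [-0.2 -0.6  0.3] w 0.0856 j [0.39 0.04 1.69 0.   1.4  0.29]
shift [ -0.6 134.8  -0.3] turn [-0.001 -0.001 -0.001] rows 3.2322149137519385 0.010065348702506766
```

View pics/s1.png

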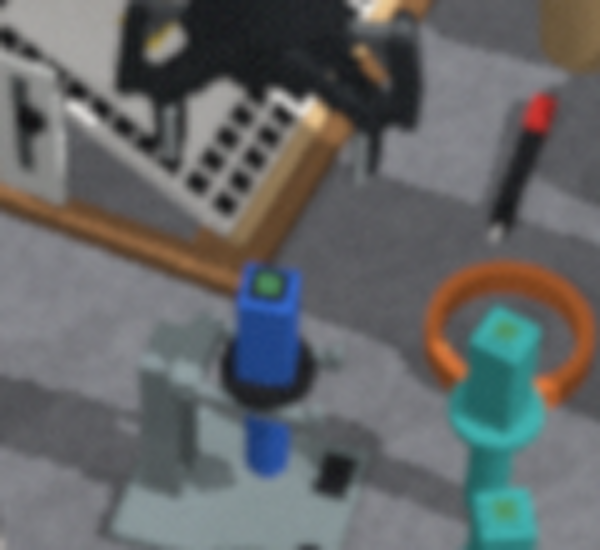

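View pics/t1.png

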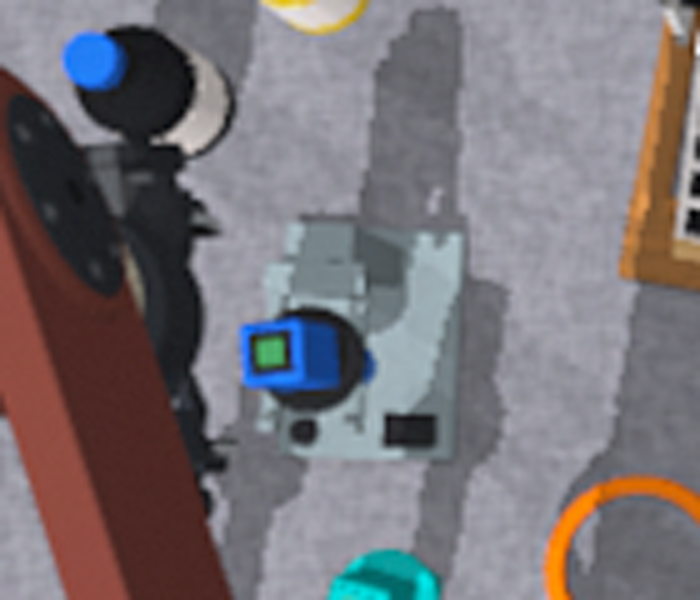

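jog_arm(
  plan=[
    {"dx": -0.6,"dy": 35,"dz": 0,"ax": 0,"ay": 0,"az": 0,"fingers": 1},
    {"dx": -0.6,"dy": 70,"dz": 0,"ax": 0,"ay": 0,"az": 0,"fingers": 1},
    {"dx": -0.6,"dy": 105,"dz": 0,"ax": 0,"ay": 0,"az": 0,"fingers": 1},
    {"dx": -0.6,"dy": 125,"dz": 0,"ax": 0,"ay": 0,"az": 0,"fingers": 1},
    {"dx": -0.6,"dy": 134.5,"dz": 0,"ax": 0,"ay": 0,"az": 0,"fingers": 1},
  ],
)

```text
time: 3.3
tcp_pos: [0.4866, 0.2733, 0.1609]
tcp_rot: [[0.996, -0.007, -0.094], [0.094, -0.003, 0.996], [-0.007, -1.0, -0.003]]
contact_force: [-0.6, -0.8, 0.5]
width: 0.0859
```

Run:
```python
from h import *
need([.4893,.2787,.164],downrot(.1))
s=r.get_image("side");t=r.get_image("top")
crop(s,(270,190,390,300),5,"s2.png");crop(t,(150,150,290,270),5,"t2.png")
```

```text
t 3.30 tcp [0.4866 0.2733 0.1609] F [-0.6 -0.8  0.5] w 0.0859 j [ 0.39  0.16  1.83 -0.    1.15  0.29]
shift [ 3.1 -3.2  5.1] turn [ 0.003 -0.006 -0.007] rows 0.16268915365161535 0.07745465861178848
```

View pics/s2.png

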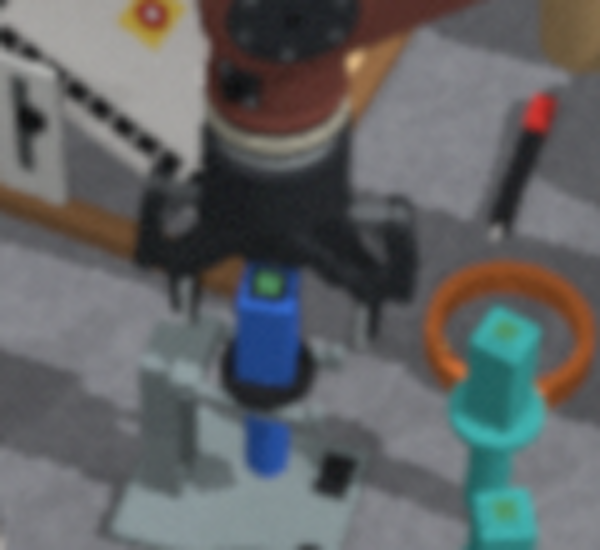

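Run:
```python
from h import *
need([.4893,.2787,.164],downrot(.1))
st=r.get_state();p=np.array(st["tcp_pos"]);R=np.array(st["tcp_rot"])
s=r.get_image("side");t=r.get_image("top")
P=[p+R@[a,.008,b] for a in(-.0425,.0425) for b in(-.011,.011)]+[p]
crop(s,(270,190,390,300),5,"s3.png",proj(s,P));crop(t,(150,150,290,270),5,"t3.png",proj(t,P))
```

```text
t 3.40 tcp [0.488  0.2743 0.163 ] F [ 0.6 -0.3  0.4] w 0.0853 j [ 0.39  0.16  1.83 -0.    1.16  0.29]
shift [ 1.7 -1.   4.3] turn [ 0.002 -0.006 -0.004] rows 0.11278905632592075 0.058924930663410216
```

View pics/s3.png

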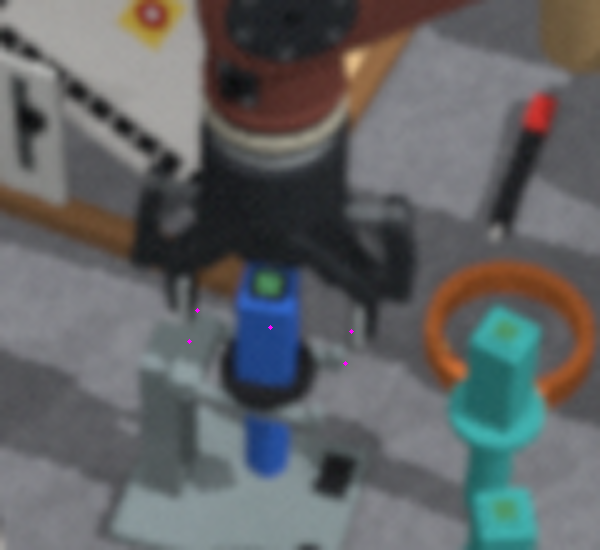

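View pics/t3.png

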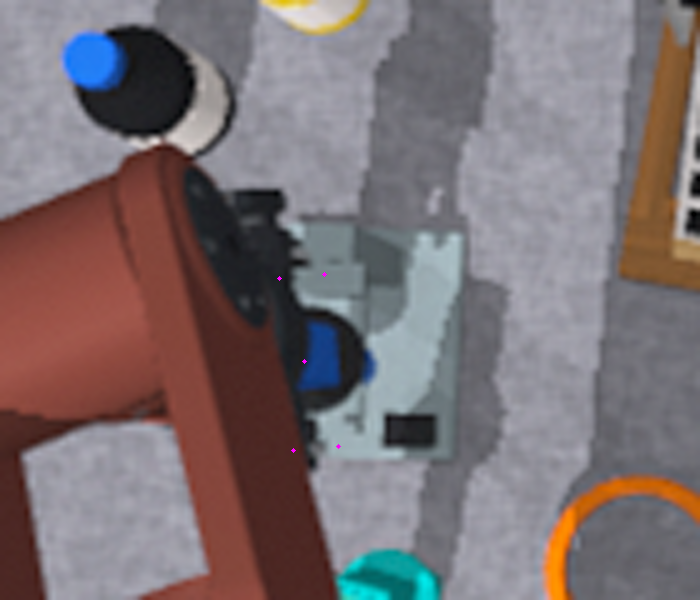

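jog_arm(
  plan=[
    {"dx": 0,"dy": 0,"dz": 0,"ax": 0,"ay": 0,"az": 0,"fingers": 1},
    {"dx": 0,"dy": 0,"dz": 0,"ax": 0,"ay": 0,"az": 0,"fingers": 1},
    {"dx": 0,"dy": 0,"dz": 0,"ax": 0,"ay": 0,"az": 0,"fingers": 1},
  ],
)

```text
time: 3.75
tcp_pos: [0.4905, 0.2768, 0.1668]
tcp_rot: [[0.995, 0.003, -0.096], [0.096, 0.001, 0.995], [0.003, -1.0, 0.001]]
contact_force: [-0.1, 0.4, 0.7]
width: 0.0852
```

Run:
```python
from h import *
need([.4893,.2787,.164],downrot(.1))
```

```text
t 3.75 tcp [0.4905 0.2768 0.1668] F [-0.1  0.4  0.7] w 0.0852 j [ 0.39  0.16  1.83 -0.    1.15  0.29]
shift [-1.   2.8  2. ] turn [-0.001 -0.004  0.003] rows 0.08617940265001173 0.04195797298933632
```

jog_arm(
  plan=[
    {"dx": 0,"dy": 0,"dz": 0,"ax": 0,"ay": 0,"az": 0,"fingers": 0},
    {"dx": 0,"dy": 0,"dz": 0,"ax": 0,"ay": 0,"az": 0,"fingers": 0},
    {"dx": 0,"dy": 0,"dz": 0,"ax": 0,"ay": 0,"az": 0,"fingers": 0},
    {"dx": 0,"dy": 0,"dz": 0,"ax": 0,"ay": 0,"az": 0,"fingers": 0},
    {"dx": 0,"dy": 0,"dz": 0,"ax": 0,"ay": 0,"az": 0,"fingers": 0},
  ],
  grip_force=80,
)

```text
time: 4.17
tcp_pos: [0.4897, 0.2765, 0.1651]
tcp_rot: [[0.995, 0.001, -0.096], [0.096, 0.0, 0.995], [0.001, -1.0, 0.0]]
contact_force: [-1.3, 0.6, -1.1]
width: 0.0291
```

jog_arm(
  plan=[
    {"dx": 0,"dy": 0,"dz": 0,"ax": 0,"ay": 0,"az": 0,"fingers": 0},
    {"dx": 0,"dy": 0,"dz": 0,"ax": 0,"ay": 0,"az": 0,"fingers": 0},
    {"dx": 0,"dy": 0,"dz": 0,"ax": 0,"ay": 0,"az": 0,"fingers": 0},
  ],
)

```text
time: 4.42
tcp_pos: [0.4896, 0.2764, 0.165]
tcp_rot: [[0.995, 0.001, -0.096], [0.096, 0.0, 0.995], [0.001, -1.0, 0.0]]
contact_force: [0.2, 0.6, 0.8]
width: 0.0293
```

Run:
```python
from h import *
need([.4893,.2787,.264],downrot(.1))
```

```text
t 4.42 tcp [0.4896 0.2764 0.165 ] F [0.2 0.6 0.8] w 0.0293 j [0.39 0.16 1.83 0.   1.15 0.29]
shift [ -0.  -99.    2.3] turn [-0.    -0.004  0.001] rows 2.3757454753534515 0.03206537824516794
```

jog_arm(
  plan=[
    {"dx": 0,"dy": -10,"dz": 0,"ax": 0,"ay": 0,"az": 0,"fingers": 0},
    {"dx": 0,"dy": -30,"dz": 0,"ax": 0,"ay": 0,"az": 0,"fingers": 0},
    {"dx": 0,"dy": -60,"dz": 0,"ax": 0,"ay": 0,"az": 0,"fingers": 0},
    {"dx": 0,"dy": -85,"dz": 0,"ax": 0,"ay": 0,"az": 0,"fingers": 0},
    {"dx": 0,"dy": -100,"dz": 0,"ax": 0,"ay": 0,"az": 0,"fingers": 0},
  ],
)

```text
time: 4.83
tcp_pos: [0.49, 0.2766, 0.2681]
tcp_rot: [[0.995, 0.003, -0.096], [0.096, 0.001, 0.995], [0.003, -1.0, 0.001]]
contact_force: [1.1, -0.3, -1.4]
width: 0.0292
```

jog_arm(
  plan=[
    {"dx": 0,"dy": -20,"dz": 0,"ax": 0,"ay": 0,"az": 0,"fingers": 0},
    {"dx": 0,"dy": -40,"dz": 0,"ax": 0,"ay": 0,"az": 0,"fingers": 0},
    {"dx": 0,"dy": -60,"dz": 0,"ax": 0,"ay": 0,"az": 0,"fingers": 0},
    {"dx": 0,"dy": -60,"dz": 0,"ax": 0,"ay": 0,"az": 0,"fingers": 0},
    {"dx": 0,"dy": -60,"dz": 0,"ax": 0,"ay": 0,"az": 0,"fingers": 0},
  ],
)

```text
time: 5.25
tcp_pos: [0.4897, 0.2765, 0.3259]
tcp_rot: [[0.995, 0.002, -0.096], [0.096, 0.001, 0.995], [0.002, -1.0, 0.001]]
contact_force: [-0.8, -0.9, -1.8]
width: 0.0294
```

Run:
```python
from h import *
import pickle
need([.4893,.2787,.264],downrot(.1))
st=r.get_state();p=np.array(st["tcp_pos"]);R=np.array(st["tcp_rot"])
s=r.get_image("side");t=r.get_image("top")
pickle.dump((s,t,st),open("held.pkl","wb"))
P=[p+R@[0,y,.0023] for y in(-.039,.027,.035,.118,.13)]
for im,n in((s,"side"),(t,"top")):
    print(n,np.round(proj(im,P),1).tolist(),[(d["conf"],d["bbox"]) for d in r.cut_out("gauge",im)[:3]])
crop(s,(250,150,390,270),5,"s4.png",proj(s,P))
crop(t,(150,150,290,270),5,"t4.png",proj(t,P))
```

```text
t 5.25 tcp [0.4897 0.2765 0.3259] F [-0.8 -0.9 -1.8] w 0.0294 j [ 0.39  0.02  1.66 -0.    1.45  0.29]
shift [-0.3 61.9  2.2] turn [-0.001 -0.004  0.002] rows 1.48581228142806 0.03627964882347155
side [[323.2, 204.0], [323.0, 222.4], [323.0, 224.5], [322.7, 245.5], [322.6, 248.4]] [(0.9, [361.7, 255.4, 383.7, 286.2]), (0.86, [313.2, 200.3, 337.2, 250.1]), (0.56, [357.4, 286.9, 379.9, 328.3])]
top [[180.2, 216.3], [190.9, 218.1], [192.1, 218.3], [203.3, 220.2], [204.7, 220.4]] [(0.7, [213.2, 258.6, 237.6, 279.3]), (0.62, [187.6, 205.9, 210.1, 228.7])]
```

View pics/s4.png

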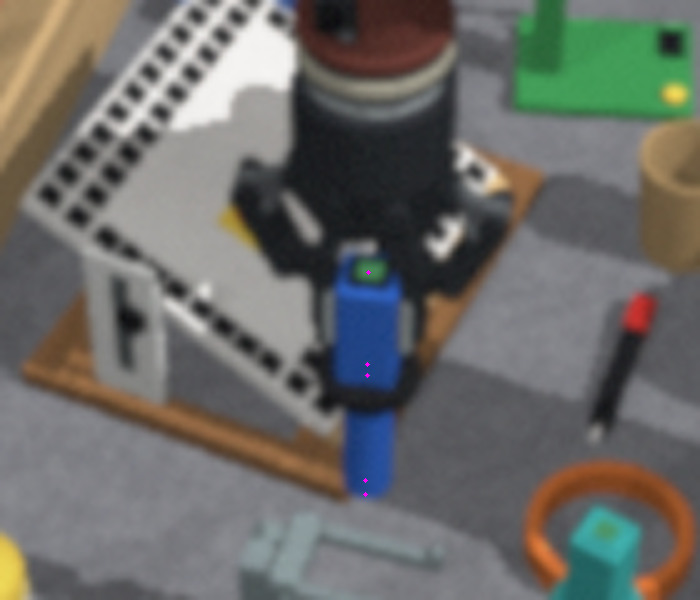

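View pics/t4.png

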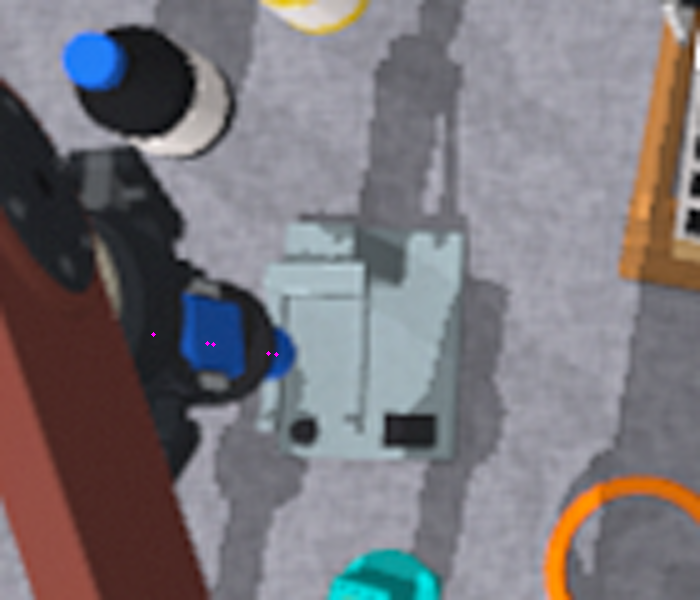

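```bash
cat >> h.py <<'E'
dot=np.array([.6448,-.0114,.0855]);_t,_y=.487,-.18
bx=np.array([np.cos(_t)*np.cos(_y),np.cos(_t)*np.sin(_y),np.sin(_t)]);n=np.array([-np.sin(_t)*np.cos(_y),-np.sin(_t)*np.sin(_y),np.cos(_t)]);by=np.cross(n,bx)
Rb=np.c_[bx,-n,by]
def at(h,off=.0023,L=.13): return dot+(L+h)*n-off*by
E
python3 -c "
from h import *
need(at(.12),Rb)"
```

```text
t 5.45 tcp [0.4882 0.2758 0.3223] F [ 0.4  0.9 -1.6] w 0.0292 j [0.39 0.03 1.67 0.   1.45 0.29]
shift [  15.2   16.1 -271.2] turn [-0.065  0.271 -0.488] rows 6.526355102722532 4.495123123508132
```

jog_arm(
  plan=[
    {"dx": 2,"dy": 0,"dz": -30,"ax": -0.01,"ay": 0.04,"az": -0.07,"fingers": 0},
    {"dx": 4,"dy": 2,"dz": -65,"ax": -0.02,"ay": 0.08,"az": -0.14,"fingers": 0},
    {"dx": 6,"dy": 4,"dz": -100,"ax": -0.03,"ay": 0.12,"az": -0.22,"fingers": 0},
    {"dx": 8,"dy": 7,"dz": -135,"ax": -0.04,"ay": 0.165,"az": -0.3,"fingers": 0},
    {"dx": 10,"dy": 10,"dz": -170,"ax": -0.05,"ay": 0.21,"az": -0.38,"fingers": 0},
  ],
)

```text
time: 5.87
tcp_pos: [0.5148, 0.1066, 0.3131]
tcp_rot: [[0.921, 0.37, 0.12], [-0.107, -0.054, 0.993], [0.374, -0.927, -0.01]]
contact_force: [0.9, -0.9, -1.2]
width: 0.0292
```

```bash
python3 -c "
from h import *
need(at(.12),Rb)"
```

```text
t 5.87 tcp [0.5148 0.1066 0.3131] F [ 0.9 -0.9 -1.2] w 0.0292 j [ 0.13 -0.28  2.   -0.12  1.05  0.28]
shift [ 21.5  16.9 -96.8] turn [-0.016  0.059 -0.103] rows 2.4129355625574886 0.9596290118801799
```

jog_arm(
  plan=[
    {"dx": 7,"dy": 5,"dz": -32,"ax": -0.005,"ay": 0.02,"az": -0.035,"fingers": 0},
    {"dx": 14,"dy": 10,"dz": -64,"ax": -0.01,"ay": 0.04,"az": -0.07,"fingers": 0},
    {"dx": 19,"dy": 15,"dz": -88,"ax": -0.016,"ay": 0.059,"az": -0.1,"fingers": 0},
    {"dx": 21.5,"dy": 17,"dz": -97,"ax": -0.016,"ay": 0.059,"az": -0.103,"fingers": 0},
    {"dx": 21.5,"dy": 17,"dz": -97,"ax": -0.016,"ay": 0.059,"az": -0.103,"fingers": 0},
  ],
)

```text
time: 6.28
tcp_pos: [0.5285, 0.0065, 0.305]
tcp_rot: [[0.872, 0.455, 0.181], [-0.161, -0.084, 0.983], [0.462, -0.887, 0.0]]
contact_force: [-0.7, 0.4, -1.6]
width: 0.0293
```

```bash
python3 -c "
from h import *
need(at(.04),Rb)"
```

```text
t 6.28 tcp [0.5285 0.0065 0.305 ] F [-0.7  0.4 -1.6] w 0.0293 j [-0.1  -0.34  2.08 -0.05  0.92  0.1 ]
shift [ 1.7 79.   1. ] turn [ 0.001 -0.002 -0.006] rows 1.895299795370984 0.053822141086928184
```

Go to 30–40 mm off the dot, then look.

jog_arm(
  plan=[
    {"dx": 0,"dy": 20,"dz": 0,"ax": 0,"ay": 0,"az": 0,"fingers": 0},
    {"dx": 1,"dy": 45,"dz": 0.5,"ax": 0,"ay": 0,"az": -0.003,"fingers": 0},
    {"dx": 1.5,"dy": 68,"dz": 1,"ax": 0,"ay": 0,"az": -0.006,"fingers": 0},
    {"dx": 1.7,"dy": 79,"dz": 1,"ax": 0,"ay": 0,"az": -0.006,"fingers": 0},
    {"dx": 1.7,"dy": 79,"dz": 1,"ax": 0,"ay": 0,"az": -0.006,"fingers": 0},
  ],
)

```text
time: 6.7
tcp_pos: [0.5661, 0.0037, 0.234]
tcp_rot: [[0.872, 0.457, 0.177], [-0.157, -0.082, 0.984], [0.464, -0.886, 0.001]]
contact_force: [-0.9, -0.2, -2.9]
width: 0.0294
```

jog_arm(
  plan=[
    {"dx": 0,"dy": 0,"dz": 0,"ax": 0,"ay": 0,"az": 0,"fingers": 0},
    {"dx": 0,"dy": 0,"dz": 0,"ax": 0,"ay": 0,"az": 0,"fingers": 0},
    {"dx": 0,"dy": 0,"dz": 0,"ax": 0,"ay": 0,"az": 0,"fingers": 0},
  ],
)

```text
time: 6.95
tcp_pos: [0.569, 0.0031, 0.2409]
tcp_rot: [[0.866, 0.467, 0.177], [-0.157, -0.083, 0.984], [0.475, -0.88, 0.001]]
contact_force: [0.2, -0.6, -1.9]
width: 0.0292
```

```bash
cat > look.py <<'E'
from h import *
import sys,pickle
need(at(.01),Rb)
st=r.get_state();p=np.array(st["tcp_pos"]);R=np.array(st["tcp_rot"])
s=r.get_image("side");t=r.get_image("top")
P=[p+R@[0,y,.0023] for y in(-.039,.035,.118,.13)]+[dot]
for im,nm in((s,"side"),(t,"top")): print(nm,np.round(proj(im,P),1).tolist())
crop(s,(260,140,360,240),6,"s%s.png"%sys.argv[1],proj(s,P))
crop(t,(275,100,405,220),5,"t%s.png"%sys.argv[1],proj(t,P))
E
python3 look.py 5
```

```text
t 6.95 tcp [0.569  0.0031 0.2409] F [ 0.2 -0.6 -1.9] w 0.0292 j [-0.1  -0.18  2.08 -0.05  0.75  0.11]
shift [-4.7 33.4 -3.1] turn [-0.002  0.001  0.008] rows 0.8119481865154728 0.0637117622924045
side [[326.7, 156.8], [315.9, 169.9], [304.7, 183.4], [303.2, 185.3], [299.6, 192.3]]
top [[319.2, 188.8], [321.6, 177.6], [323.8, 166.9], [324.1, 165.5], [326.1, 162.8]]
```

View pics/s5.png

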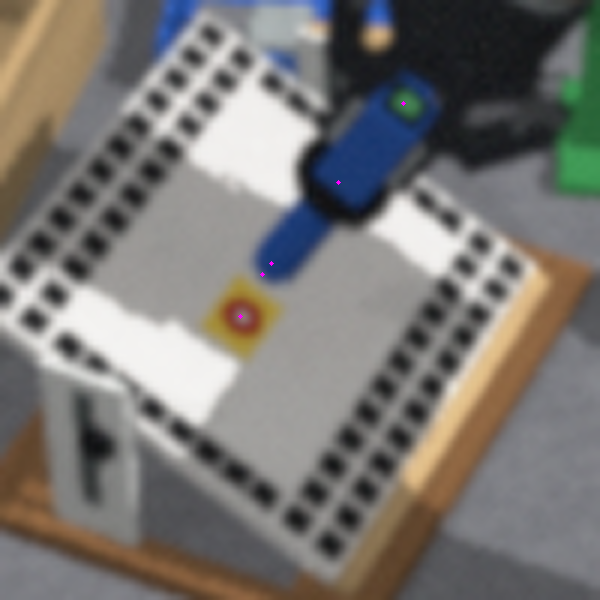

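View pics/t5.png

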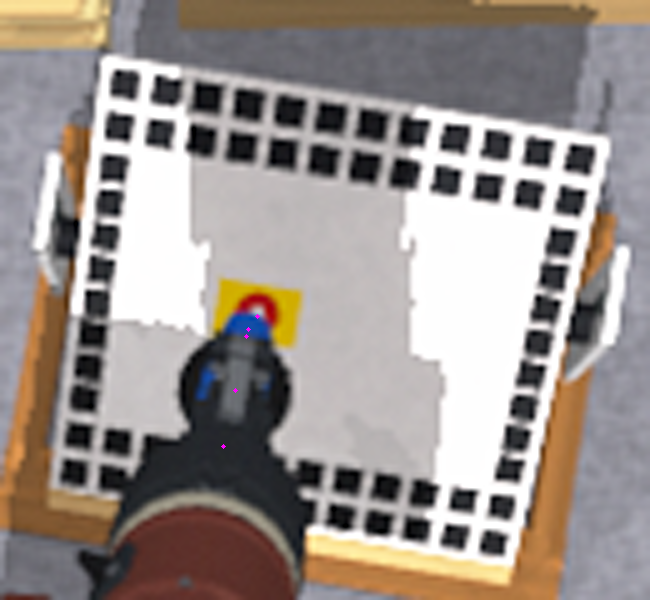

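jog_arm(
  plan=[
    {"dx": 0,"dy": 4,"dz": 0,"ax": 0,"ay": 0,"az": 0,"fingers": 0},
    {"dx": 0,"dy": 8,"dz": 0,"ax": 0,"ay": 0,"az": 0,"fingers": 0},
    {"dx": 0,"dy": 12,"dz": 0,"ax": 0,"ay": 0,"az": 0,"fingers": 0},
    {"dx": 0,"dy": 15,"dz": 0,"ax": 0,"ay": 0,"az": 0,"fingers": 0},
    {"dx": 0,"dy": 15,"dz": 0,"ax": 0,"ay": 0,"az": 0,"fingers": 0},
  ],
)

```text
time: 7.47
tcp_pos: [0.5747, 0.0015, 0.2243]
tcp_rot: [[0.868, 0.463, 0.178], [-0.157, -0.083, 0.984], [0.47, -0.883, 0.001]]
contact_force: [-1.3, 0.6, -2.4]
width: 0.0288
```

jog_arm(
  plan=[
    {"dx": 0,"dy": 0,"dz": 0,"ax": 0,"ay": 0,"az": 0,"fingers": 0},
    {"dx": 0,"dy": 0,"dz": 0,"ax": 0,"ay": 0,"az": 0,"fingers": 0},
    {"dx": 0,"dy": 0,"dz": 0,"ax": 0,"ay": 0,"az": 0,"fingers": 0},
    {"dx": 0,"dy": 0,"dz": 0,"ax": 0,"ay": 0,"az": 0,"fingers": 0},
    {"dx": 0,"dy": 0,"dz": 0,"ax": 0,"ay": 0,"az": 0,"fingers": 0},
  ],
)

```text
time: 7.88
tcp_pos: [0.5753, 0.0015, 0.2259]
tcp_rot: [[0.867, 0.465, 0.178], [-0.157, -0.083, 0.984], [0.472, -0.881, 0.001]]
contact_force: [-1.1, 0.7, -3.2]
width: 0.0293
```

```bash
python3 look.py 6; python3 -c "
from h import *
need(at(.01),Rb)"
```

```text
t 7.88 tcp [0.5753 0.0015 0.2259] F [-1.1  0.7 -3.2] w 0.0293 j [-0.1  -0.15  2.08 -0.05  0.71  0.11]
shift [-3.3 17.1 -2.6] turn [-0.002  0.001  0.005] rows 0.42265003225827363 0.04279576326430922
side [[324.7, 159.9], [314.1, 172.8], [303.1, 186.2], [301.6, 188.0], [299.6, 192.3]]
top [[319.8, 186.8], [322.1, 176.0], [324.3, 165.6], [324.6, 164.2], [326.1, 162.8]]
t 7.98 tcp [0.5752 0.0016 0.2258] F [-0.1  0.4 -1.2] w 0.0294 j [-0.1  -0.15  2.08 -0.05  0.71  0.11]
shift [-3.2 17.1 -2.7] turn [-0.002  0.001  0.005] rows 0.42224406995549246 0.0426773852350606
```

View pics/s6.png

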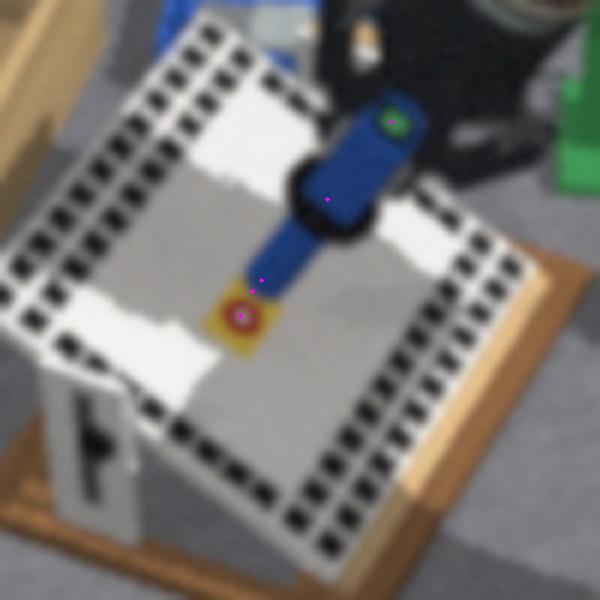

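View pics/t6.png

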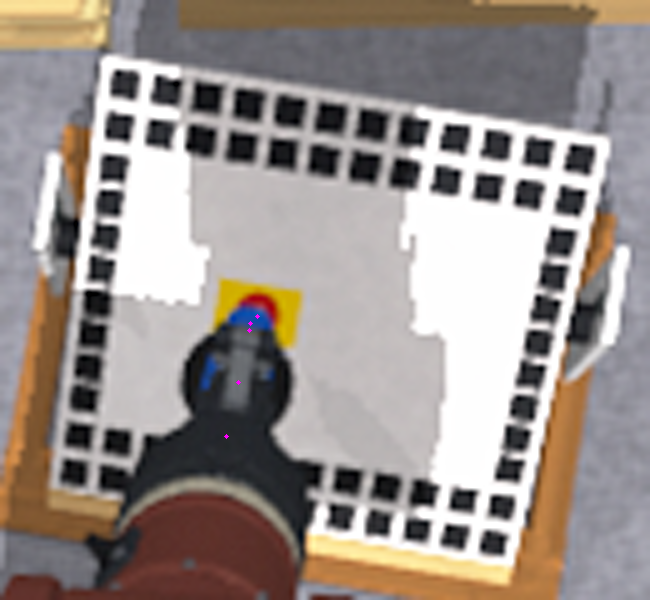

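jog_arm(
  plan=[
    {"dx": -1,"dy": 4,"dz": -1,"ax": 0,"ay": 0,"az": 0.002,"fingers": 0},
    {"dx": -2,"dy": 8,"dz": -2,"ax": 0,"ay": 0,"az": 0.005,"fingers": 0},
    {"dx": -2.7,"dy": 12,"dz": -2.6,"ax": 0,"ay": 0,"az": 0.005,"fingers": 0},
    {"dx": -2.7,"dy": 14,"dz": -2.6,"ax": 0,"ay": 0,"az": 0.005,"fingers": 0},
    {"dx": -2.7,"dy": 15,"dz": -2.6,"ax": 0,"ay": 0,"az": 0.005,"fingers": 0},
  ],
)

```text
time: 8.4
tcp_pos: [0.579, -0.0019, 0.2101]
tcp_rot: [[0.87, 0.459, 0.178], [-0.158, -0.082, 0.984], [0.466, -0.885, 0.001]]
contact_force: [0.5, -0.1, -2.5]
width: 0.0295
```

jog_arm(
  plan=[
    {"dx": 0,"dy": 0,"dz": 0,"ax": 0,"ay": 0,"az": 0,"fingers": 0},
    {"dx": 0,"dy": 0,"dz": 0,"ax": 0,"ay": 0,"az": 0,"fingers": 0},
    {"dx": 0,"dy": 0,"dz": 0,"ax": 0,"ay": 0,"az": 0,"fingers": 0},
    {"dx": 0,"dy": 0,"dz": 0,"ax": 0,"ay": 0,"az": 0,"fingers": 0},
    {"dx": 0,"dy": 0,"dz": 0,"ax": 0,"ay": 0,"az": 0,"fingers": 0},
  ],
)

```text
time: 8.82
tcp_pos: [0.5795, -0.0018, 0.2114]
tcp_rot: [[0.87, 0.461, 0.178], [-0.157, -0.082, 0.984], [0.468, -0.884, 0.001]]
contact_force: [-0.9, -0.4, -1.7]
width: 0.0293
```

```bash
python3 look.py 7
```

```text
t 8.82 tcp [ 0.5795 -0.0018  0.2114] F [-0.9 -0.4 -1.7] w 0.0293 j [-0.11 -0.12  2.08 -0.05  0.69  0.1 ]
shift [-0.6  2.2 -0.1] turn [-0.002  0.001  0.   ] rows 0.05414348905605936 0.015232604613405837
side [[323.5, 162.6], [313.1, 175.4], [302.4, 188.6], [300.9, 190.4], [299.6, 192.3]]
top [[321.3, 185.7], [323.4, 175.3], [325.4, 165.2], [325.7, 163.9], [326.1, 162.8]]
```

View pics/s7.png

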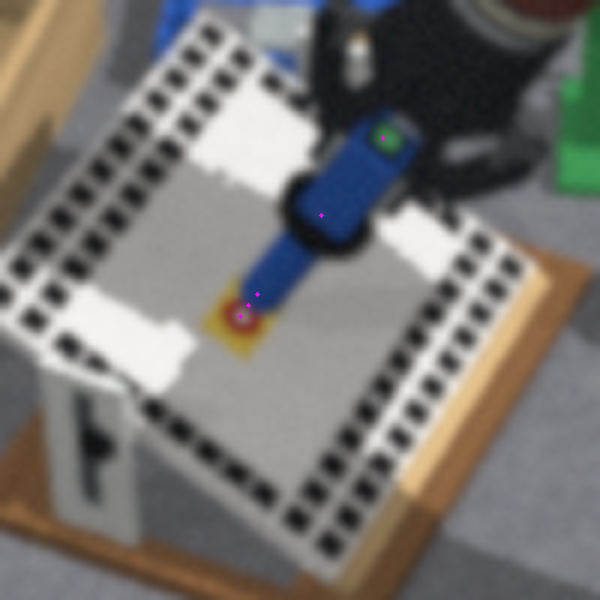

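View pics/t7.png

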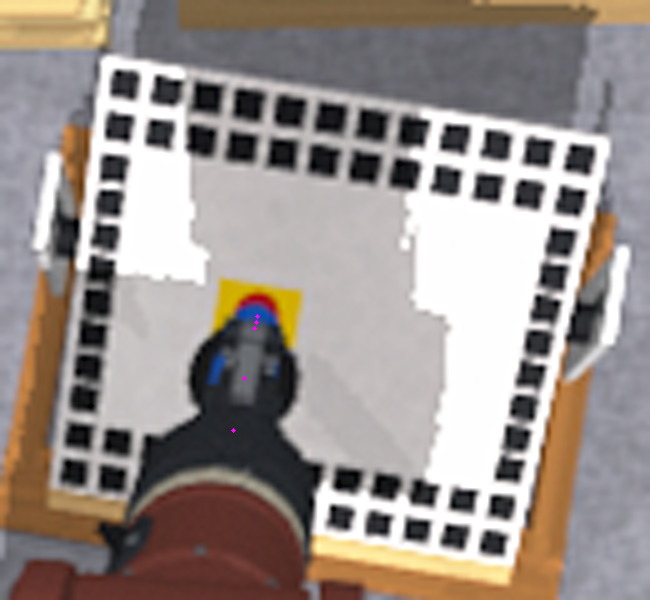

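jog_arm(
  plan=[
    {"dx": 0.3,"dy": 2,"dz": -0.2,"ax": 0,"ay": 0,"az": 0,"fingers": 0},
    {"dx": 0.5,"dy": 4,"dz": -0.3,"ax": 0,"ay": 0,"az": 0,"fingers": 0},
    {"dx": 0.5,"dy": 6,"dz": -0.3,"ax": 0,"ay": 0,"az": 0,"fingers": 0},
    {"dx": 0.5,"dy": 7,"dz": -0.3,"ax": 0,"ay": 0,"az": 0,"fingers": 0},
    {"dx": 0.5,"dy": 7,"dz": -0.3,"ax": 0,"ay": 0,"az": 0,"fingers": 0},
  ],
)

```text
time: 9.33
tcp_pos: [0.5828, -0.0028, 0.2046]
tcp_rot: [[0.87, 0.46, 0.178], [-0.158, -0.082, 0.984], [0.467, -0.884, 0.001]]
contact_force: [0.3, 0.1, -2.3]
width: 0.029
```

jog_arm(
  plan=[
    {"dx": 0,"dy": 0,"dz": 0,"ax": 0,"ay": 0,"az": 0,"fingers": 0},
    {"dx": 0,"dy": 0,"dz": 0,"ax": 0,"ay": 0,"az": 0,"fingers": 0},
    {"dx": 0,"dy": 0,"dz": 0,"ax": 0,"ay": 0,"az": 0,"fingers": 0},
  ],
)

```text
time: 9.58
tcp_pos: [0.583, -0.0027, 0.2053]
tcp_rot: [[0.87, 0.461, 0.178], [-0.158, -0.082, 0.984], [0.468, -0.884, 0.001]]
contact_force: [0.4, -0.3, -2.4]
width: 0.0293
```

```bash
cat > f.py <<'E'
from h import *
F=[];P=[]
# each picture advances 0.05 s -> new reading
for i in range(4):
    s=r.get_state();F.append(s["contact_force"]);P.append(s["tcp_pos"])
    if i<3:p=r.get_image("top" if i%2 else "side")
F=np.array(F);f0=np.array([-.2,0,-2.0])
print("F.n",np.round((F-f0)@n,2),"F",np.round(F.mean(0),2))
q=np.array(P[-1]);R=np.array(s["tcp_rot"])
tip=q+R@[0,.13,.0023]-dot;print("tip rel board x,y,z mm",np.round(np.array([tip@bx,tip@by,tip@n])*1e3,2),"angle",np.degrees(np.arccos(-R[:,1]@n)),"move",np.round(np.ptp(P,axis=0)*1e3,2))
E
python3 f.py
```

```text
F.n [-0.66 -0.11 -0.51  0.42] F [ 0.26 -0.16 -1.98]
tip rel board x,y,z mm [ 1.02 -0.04  5.09] angle 0.0964147103822323 move [0.04 0.03 0.07]
```

jog_arm(
  plan=[
    {"dx": 0,"dy": 1,"dz": 0,"ax": 0,"ay": 0,"az": 0,"fingers": 0},
    {"dx": 0,"dy": 2,"dz": 0,"ax": 0,"ay": 0,"az": 0,"fingers": 0},
    {"dx": 0,"dy": 2.5,"dz": 0,"ax": 0,"ay": 0,"az": 0,"fingers": 0},
    {"dx": 0,"dy": 2.5,"dz": 0,"ax": 0,"ay": 0,"az": 0,"fingers": 0},
  ],
)

```text
time: 10.07
tcp_pos: [0.584, -0.003, 0.2028]
tcp_rot: [[0.87, 0.46, 0.178], [-0.158, -0.082, 0.984], [0.467, -0.884, 0.001]]
contact_force: [-0.0, -0.1, -1.8]
width: 0.0291
```

```bash
python3 f.py;python3 look.py 8
```

```text
F.n [ 0.08 -0.41 -0.84 -0.45] F [ 0.07 -0.23 -2.29]
tip rel board x,y,z mm [ 0.8  -0.08  2.43] angle 0.0961889336610728 move [0.07 0.02 0.18]
t 10.22 tcp [ 0.5841 -0.003   0.2029] F [-0.1 -0.6 -2.4] w 0.0295 j [-0.11 -0.09  2.08 -0.05  0.67  0.1 ]
shift [-0.9 -7.6  0.3] turn [-0.002  0.001 -0.   ] rows 0.1828371861266341 0.014497332905373871
side [[322.1, 164.2], [311.8, 176.9], [301.2, 190.0], [299.8, 191.8], [299.6, 192.3]]
top [[321.8, 184.1], [323.8, 174.0], [325.8, 164.1], [326.1, 162.8], [326.1, 162.8]]
```

View pics/s8.png

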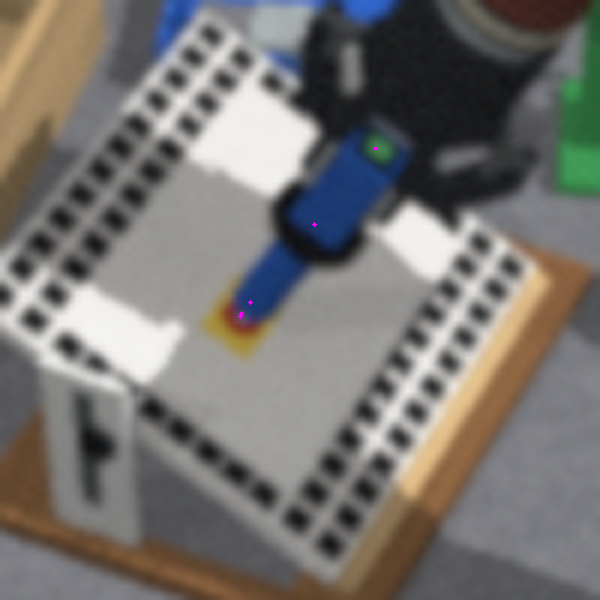

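jog_arm(
  plan=[
    {"dx": 0,"dy": 0.5,"dz": 0,"ax": 0,"ay": 0,"az": 0,"fingers": 0},
    {"dx": 0,"dy": 1,"dz": 0,"ax": 0,"ay": 0,"az": 0,"fingers": 0},
    {"dx": 0,"dy": 1.5,"dz": 0,"ax": 0,"ay": 0,"az": 0,"fingers": 0},
    {"dx": 0,"dy": 1.5,"dz": 0,"ax": 0,"ay": 0,"az": 0,"fingers": 0},
  ],
)

```text
time: 10.65
tcp_pos: [0.5848, -0.0031, 0.2015]
tcp_rot: [[0.87, 0.46, 0.178], [-0.158, -0.082, 0.984], [0.468, -0.884, 0.001]]
contact_force: [0.8, -0.1, -2.3]
width: 0.0296
```

```bash
python3 f.py
```

```text
F.n [-0.77 -0.16 -0.89 -1.17] F [ 0.23  0.07 -2.63]
tip rel board x,y,z mm [ 0.83 -0.02  0.96] angle 0.09853352637753196 move [0.03 0.04 0.09]
```

jog_arm(
  plan=[
    {"dx": 0,"dy": 0.4,"dz": 0,"ax": 0,"ay": 0,"az": 0,"fingers": 0},
    {"dx": 0,"dy": 0.8,"dz": 0,"ax": 0,"ay": 0,"az": 0,"fingers": 0},
    {"dx": 0,"dy": 1.2,"dz": 0,"ax": 0,"ay": 0,"az": 0,"fingers": 0},
    {"dx": 0,"dy": 1.2,"dz": 0,"ax": 0,"ay": 0,"az": 0,"fingers": 0},
  ],
)

```text
time: 11.13
tcp_pos: [0.5853, -0.0031, 0.2009]
tcp_rot: [[0.87, 0.46, 0.178], [-0.157, -0.082, 0.984], [0.468, -0.884, 0.001]]
contact_force: [-2.4, 0.3, 1.7]
width: 0.029
```

```bash
python3 f.py
```

```text
F.n [4.31 4.15 4.91 4.36] F [-2.91  0.6   1.54]
tip rel board x,y,z mm [ 0.97 -0.    0.01] angle 0.09794351964505553 move [0.02 0.01 0.03]
```

jog_arm(
  plan=[
    {"dx": 0,"dy": 0.4,"dz": 0,"ax": 0,"ay": 0,"az": 0,"fingers": 0},
    {"dx": 0,"dy": 0.8,"dz": 0,"ax": 0,"ay": 0,"az": 0,"fingers": 0},
    {"dx": 0,"dy": 1.2,"dz": 0,"ax": 0,"ay": 0,"az": 0,"fingers": 0},
    {"dx": 0,"dy": 1.5,"dz": 0,"ax": 0,"ay": 0,"az": 0,"fingers": 0},
    {"dx": 0,"dy": 1.5,"dz": 0,"ax": 0,"ay": 0,"az": 0,"fingers": 0},
  ],
)

```text
time: 11.7
tcp_pos: [0.5861, -0.0033, 0.1996]
tcp_rot: [[0.87, 0.461, 0.178], [-0.157, -0.082, 0.984], [0.468, -0.884, 0.001]]
contact_force: [-5.5, 0.0, 5.0]
width: 0.029
```

```bash
python3 f.py;python3 look.py 9
```

```text
F.n [8.65 8.59 8.08 8.49] F [-5.27  0.76  4.85]
tip rel board x,y,z mm [ 1.07 -0.02 -1.41] angle 0.09607757624780831 move [0.04 0.01 0.04]
t 11.85 tcp [ 0.5861 -0.0033  0.1996] F [-4.7  0.6  5.2] w 0.0291 j [-0.11 -0.08  2.08 -0.05  0.66  0.1 ]
shift [ -1.1 -11.4   0.3] turn [-0.002  0.001 -0.   ] rows 0.2751312584217551 0.014713062684411055
side [[321.4, 164.9], [311.3, 177.4], [300.7, 190.5], [299.2, 192.3], [299.6, 192.3]]
top [[321.9, 183.5], [323.9, 173.4], [325.9, 163.6], [326.2, 162.3], [326.1, 162.8]]
```

View pics/s9.png

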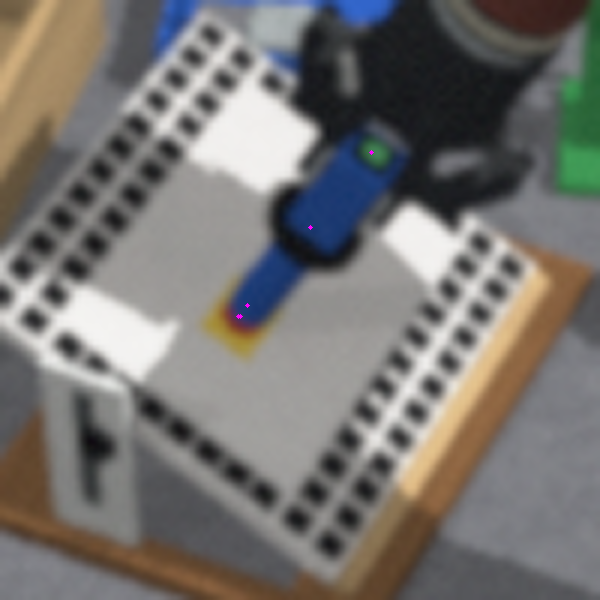

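View pics/t9.png

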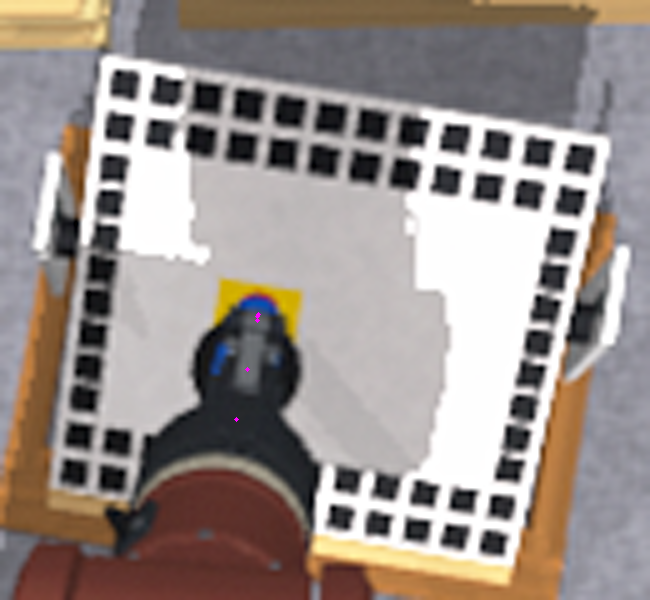

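jog_arm(
  plan=[
    {"dx": 0,"dy": 0,"dz": 0,"ax": 0,"ay": 0,"az": 0,"fingers": 0},
    {"dx": 0,"dy": 0,"dz": 0,"ax": 0,"ay": 0,"az": 0,"fingers": 0},
    {"dx": 0,"dy": 0,"dz": 0,"ax": 0,"ay": 0,"az": 0,"fingers": 0},
    {"dx": 0,"dy": 0,"dz": 0,"ax": 0,"ay": 0,"az": 0,"fingers": 0},
    {"dx": 0,"dy": 0,"dz": 0,"ax": 0,"ay": 0,"az": 0,"fingers": 0},
  ],
)

```text
time: 12.37
tcp_pos: [0.5861, -0.0033, 0.1996]
tcp_rot: [[0.87, 0.461, 0.178], [-0.158, -0.082, 0.984], [0.468, -0.884, 0.001]]
contact_force: [-5.6, 1.2, 4.5]
width: 0.0289
```

jog_arm(
  plan=[
    {"dx": 0,"dy": 0,"dz": 0,"ax": 0,"ay": 0,"az": 0,"fingers": 0},
    {"dx": 0,"dy": 0,"dz": 0,"ax": 0,"ay": 0,"az": 0,"fingers": 0},
    {"dx": 0,"dy": 0,"dz": 0,"ax": 0,"ay": 0,"az": 0,"fingers": 0},
    {"dx": 0,"dy": 0,"dz": 0,"ax": 0,"ay": 0,"az": 0,"fingers": 0},
    {"dx": 0,"dy": 0,"dz": 0,"ax": 0,"ay": 0,"az": 0,"fingers": 0},
  ],
)

```text
time: 12.78
tcp_pos: [0.5861, -0.0033, 0.1997]
tcp_rot: [[0.87, 0.461, 0.178], [-0.157, -0.082, 0.984], [0.468, -0.884, 0.001]]
contact_force: [-5.8, 0.7, 5.2]
width: 0.0293
```

jog_arm(
  plan=[
    {"dx": 0,"dy": 0,"dz": 0,"ax": 0,"ay": 0,"az": 0,"fingers": 0},
    {"dx": 0,"dy": 0,"dz": 0,"ax": 0,"ay": 0,"az": 0,"fingers": 0},
    {"dx": 0,"dy": 0,"dz": 0,"ax": 0,"ay": 0,"az": 0,"fingers": 0},
    {"dx": 0,"dy": 0,"dz": 0,"ax": 0,"ay": 0,"az": 0,"fingers": 0},
    {"dx": 0,"dy": 0,"dz": 0,"ax": 0,"ay": 0,"az": 0,"fingers": 0},
  ],
)

```text
time: 13.2
tcp_pos: [0.5861, -0.0033, 0.1996]
tcp_rot: [[0.87, 0.461, 0.178], [-0.157, -0.082, 0.984], [0.468, -0.884, 0.001]]
contact_force: [-4.4, 1.1, 3.4]
width: 0.029
```

jog_arm(
  plan=[
    {"dx": 0,"dy": 0,"dz": 0,"ax": 0,"ay": 0,"az": 0,"fingers": 0},
    {"dx": 0,"dy": 0,"dz": 0,"ax": 0,"ay": 0,"az": 0,"fingers": 0},
    {"dx": 0,"dy": 0,"dz": 0,"ax": 0,"ay": 0,"az": 0,"fingers": 0},
    {"dx": 0,"dy": 0,"dz": 0,"ax": 0,"ay": 0,"az": 0,"fingers": 0},
    {"dx": 0,"dy": 0,"dz": 0,"ax": 0,"ay": 0,"az": 0,"fingers": 0},
  ],
)

```text
time: 13.62
tcp_pos: [0.5861, -0.0033, 0.1996]
tcp_rot: [[0.87, 0.461, 0.178], [-0.158, -0.082, 0.984], [0.468, -0.884, 0.001]]
contact_force: [-6.4, 0.6, 4.0]
width: 0.0291
```

jog_arm(
  plan=[
    {"dx": 0,"dy": 0,"dz": 0,"ax": 0,"ay": 0,"az": 0,"fingers": 0},
    {"dx": 0,"dy": 0,"dz": 0,"ax": 0,"ay": 0,"az": 0,"fingers": 0},
    {"dx": 0,"dy": 0,"dz": 0,"ax": 0,"ay": 0,"az": 0,"fingers": 0},
    {"dx": 0,"dy": 0,"dz": 0,"ax": 0,"ay": 0,"az": 0,"fingers": 0},
    {"dx": 0,"dy": 0,"dz": 0,"ax": 0,"ay": 0,"az": 0,"fingers": 0},
  ],
)

```text
time: 14.03
tcp_pos: [0.5861, -0.0033, 0.1996]
tcp_rot: [[0.87, 0.46, 0.178], [-0.157, -0.082, 0.984], [0.468, -0.884, 0.001]]
contact_force: [-5.1, 0.3, 4.2]
width: 0.0289
```

```bash
python3 f.py
```

```text
F.n [7.79 7.45 8.16 7.73] F [-5.14  0.28  4.21]
tip rel board x,y,z mm [ 1.04 -0.01 -1.42] angle 0.0960418136144528 move [0.02 0.02 0.03]
```

jog_arm(
  plan=[
    {"dx": 0,"dy": -6,"dz": 0,"ax": 0,"ay": 0,"az": 0,"fingers": 0},
    {"dx": 0,"dy": -25,"dz": 0,"ax": 0,"ay": 0,"az": 0,"fingers": 0},
    {"dx": 0,"dy": -55,"dz": 0,"ax": 0,"ay": 0,"az": 0,"fingers": 0},
    {"dx": 0,"dy": -90,"dz": 0,"ax": 0,"ay": 0,"az": 0,"fingers": 0},
    {"dx": 0,"dy": -120,"dz": 0,"ax": 0,"ay": 0,"az": 0,"fingers": 0},
  ],
)

```text
time: 14.6
tcp_pos: [0.53, 0.0066, 0.306]
tcp_rot: [[0.87, 0.46, 0.178], [-0.158, -0.082, 0.984], [0.468, -0.884, 0.001]]
contact_force: [1.1, 0.9, -1.2]
width: 0.0293
```

```bash
cat >> h.py <<'E'
seat=np.array([.4500,-.3063,.13])
def hang(h,yaw,off=.0023):
    R=downrot(yaw);return seat+[0,0,.035+h]-off*R[:,2],R
E
python3 -c "
from h import *
need(*hang(.15,-.3))"
```

```text
t 14.60 tcp [0.53   0.0066 0.306 ] F [ 1.1  0.9 -1.2] w 0.0293 j [-0.1  -0.34  2.08 -0.05  0.92  0.1 ]
shift [ -16.3  -19.2 -324.4] turn [-0.031  0.119  0.486] rows 7.8034958622920225 4.008783618331129
```

jog_arm(
  plan=[
    {"dx": -1,"dy": -2,"dz": -25,"ax": -0.004,"ay": 0.015,"az": 0.06,"fingers": 0},
    {"dx": -3,"dy": -4,"dz": -58,"ax": -0.009,"ay": 0.035,"az": 0.14,"fingers": 0},
    {"dx": -5,"dy": -6,"dz": -92,"ax": -0.014,"ay": 0.055,"az": 0.22,"fingers": 0},
    {"dx": -7,"dy": -8,"dz": -126,"ax": -0.019,"ay": 0.073,"az": 0.3,"fingers": 0},
    {"dx": -9,"dy": -10,"dz": -160,"ax": -0.024,"ay": 0.093,"az": 0.38,"fingers": 0},
  ],
)

```text
time: 15.02
tcp_pos: [0.4898, -0.1503, 0.3105]
tcp_rot: [[0.957, 0.103, 0.271], [-0.27, -0.024, 0.962], [0.105, -0.994, 0.005]]
contact_force: [0.2, -1.6, -2.7]
width: 0.0295
```

```bash
python3 -c "
from h import *
need(*hang(.15,-.3))"
```

```text
t 15.02 tcp [ 0.4898 -0.1503  0.3105] F [ 0.2 -1.6 -2.7] w 0.0295 j [-0.45 -0.15  1.86  0.02  1.33 -0.18]
shift [   4.5   -4.9 -163.2] turn [-0.007  0.025  0.105] rows 3.9176006295498884 0.8685921486506054
```

jog_arm(
  plan=[
    {"dx": 1,"dy": -1,"dz": -38,"ax": -0.002,"ay": 0.006,"az": 0.03,"fingers": 0},
    {"dx": 2,"dy": -2,"dz": -76,"ax": -0.004,"ay": 0.012,"az": 0.06,"fingers": 0},
    {"dx": 3,"dy": -3,"dz": -112,"ax": -0.005,"ay": 0.018,"az": 0.09,"fingers": 0},
    {"dx": 4,"dy": -4,"dz": -144,"ax": -0.007,"ay": 0.025,"az": 0.105,"fingers": 0},
    {"dx": 4.5,"dy": -5,"dz": -163,"ax": -0.007,"ay": 0.025,"az": 0.105,"fingers": 0},
  ],
)

```text
time: 15.43
tcp_pos: [0.4492, -0.3106, 0.3137]
tcp_rot: [[0.955, 0.001, 0.297], [-0.297, -0.003, 0.955], [0.002, -1.0, -0.003]]
contact_force: [-1.0, 0.3, -1.9]
width: 0.0292
```

jog_arm(
  plan=[
    {"dx": 0,"dy": 0,"dz": 0,"ax": 0,"ay": 0,"az": 0,"fingers": 0},
    {"dx": 0,"dy": 0,"dz": 0,"ax": 0,"ay": 0,"az": 0,"fingers": 0},
    {"dx": 0,"dy": 0,"dz": 0,"ax": 0,"ay": 0,"az": 0,"fingers": 0},
    {"dx": 0,"dy": 0,"dz": 0,"ax": 0,"ay": 0,"az": 0,"fingers": 0},
    {"dx": 0,"dy": 0,"dz": 0,"ax": 0,"ay": 0,"az": 0,"fingers": 0},
  ],
)

```text
time: 15.85
tcp_pos: [0.45, -0.3055, 0.3143]
tcp_rot: [[0.956, 0.001, 0.293], [-0.293, -0.001, 0.956], [0.001, -1.0, -0.0]]
contact_force: [-0.4, -0.0, -1.5]
width: 0.029
```

```bash
cat > lookg.py <<'E'
from h import *
import sys
h0=float(sys.argv[2])
need(*hang(h0,-.3))
st=r.get_state();p=np.array(st["tcp_pos"]);R=np.array(st["tcp_rot"])
s=r.get_image("side");t=r.get_image("top")
P=[p+R@[0,y,.0023] for y in(-.039,.035,.118,.13)]+[seat]
for im,nm in((s,"side"),(t,"top")): print(nm,np.round(proj(im,P),1).tolist())
crop(s,(320,80,420,180),6,"s%s.png"%sys.argv[1],proj(s,P))
crop(t,(385,180,485,280),6,"t%s.png"%sys.argv[1],proj(t,P))
E
python3 lookg.py 10 .06
```

```text
t 15.85 tcp [ 0.45   -0.3055  0.3143] F [-0.4 -0.  -1.5] w 0.0290 j [-0.73 -0.01  1.72  0.    1.43 -0.43]
shift [ 0.1 89.3 -3. ] turn [0.    0.002 0.001] rows 2.1424297809876367 0.021794485512383145
side [[382.5, 82.0], [380.4, 101.4], [378.2, 121.9], [377.9, 124.7], [377.0, 136.7]]
top [[480.8, 233.0], [466.7, 233.6], [453.5, 234.1], [451.8, 234.2], [445.7, 234.8]]
```

View pics/s10.png

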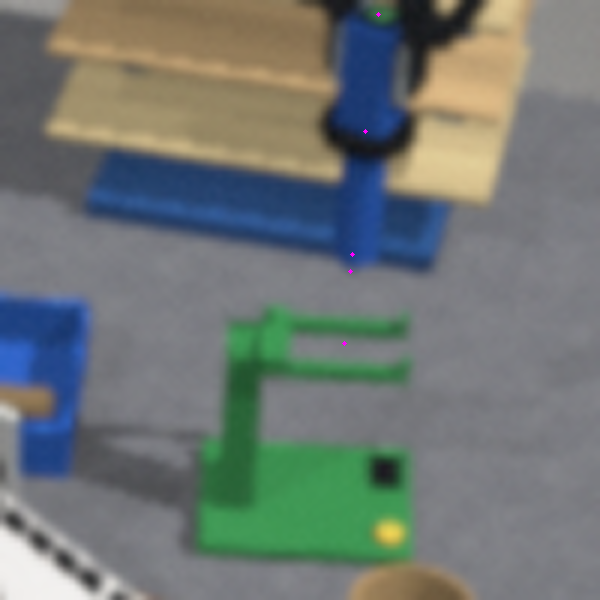

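View pics/t10.png

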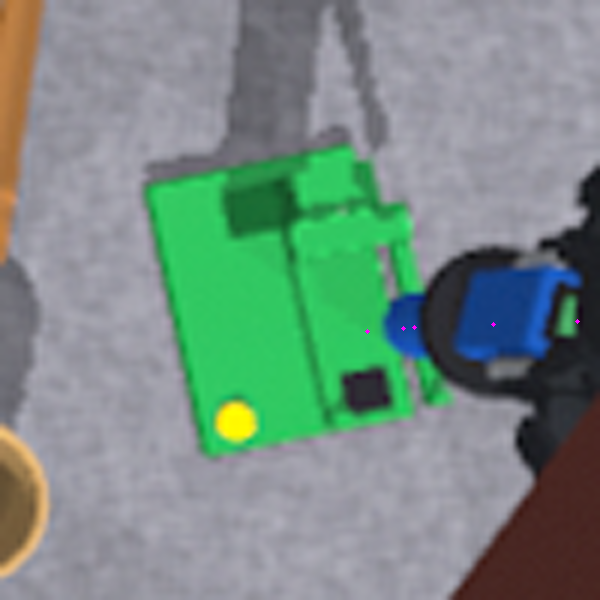

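jog_arm(
  plan=[
    {"dx": 0,"dy": 6,"dz": -1,"ax": 0,"ay": 0,"az": 0,"fingers": 0},
    {"dx": 0,"dy": 14,"dz": -2,"ax": 0,"ay": 0,"az": 0,"fingers": 0},
    {"dx": 0,"dy": 24,"dz": -3,"ax": 0,"ay": 0,"az": 0,"fingers": 0},
    {"dx": 0,"dy": 34,"dz": -3,"ax": 0,"ay": 0,"az": 0,"fingers": 0},
    {"dx": 0,"dy": 38,"dz": -3,"ax": 0,"ay": 0,"az": 0,"fingers": 0},
  ],
)

```text
time: 16.37
tcp_pos: [0.4476, -0.3087, 0.2732]
tcp_rot: [[0.955, -0.002, 0.295], [-0.295, 0.002, 0.955], [-0.003, -1.0, 0.002]]
contact_force: [-1.0, 0.8, -3.1]
width: 0.029
```

jog_arm(
  plan=[
    {"dx": 0,"dy": 0,"dz": 0,"ax": 0,"ay": 0,"az": 0,"fingers": 0},
    {"dx": 0,"dy": 0,"dz": 0,"ax": 0,"ay": 0,"az": 0,"fingers": 0},
    {"dx": 0,"dy": 0,"dz": 0,"ax": 0,"ay": 0,"az": 0,"fingers": 0},
    {"dx": 0,"dy": 0,"dz": 0,"ax": 0,"ay": 0,"az": 0,"fingers": 0},
  ],
)

```text
time: 16.7
tcp_pos: [0.4491, -0.3099, 0.2771]
tcp_rot: [[0.956, 0.002, 0.295], [-0.295, -0.001, 0.956], [0.002, -1.0, -0.001]]
contact_force: [-0.6, -0.0, -2.1]
width: 0.0293
```

```bash
python3 lookg.py 11 .06
```

```text
t 16.70 tcp [ 0.4491 -0.3099  0.2771] F [-0.6 -0.  -2.1] w 0.0293 j [-0.73  0.02  1.76  0.    1.36 -0.43]
shift [-0.3 52.1  1.5] turn [0.001 0.001 0.002] rows 1.2496536047131002 0.020231443141061737
side [[382.0, 91.2], [379.9, 110.1], [377.8, 129.8], [377.5, 132.6], [377.0, 136.7]]
top [[475.5, 233.8], [462.5, 234.2], [450.2, 234.6], [448.6, 234.7], [445.7, 234.8]]
```

View pics/s11.png

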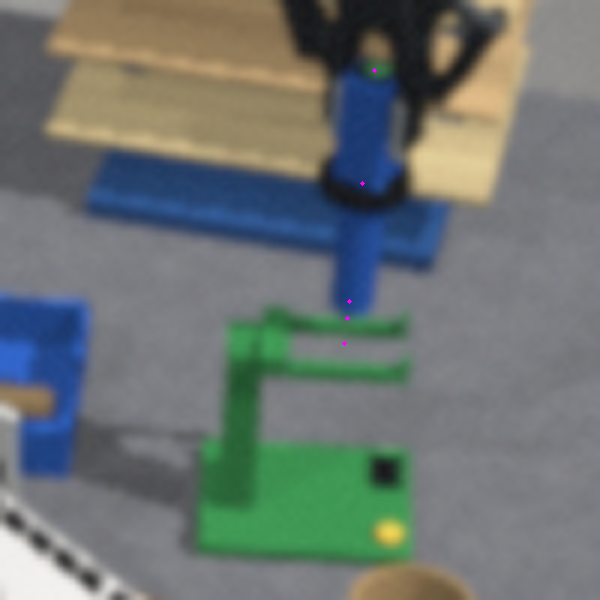

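View pics/t11.png

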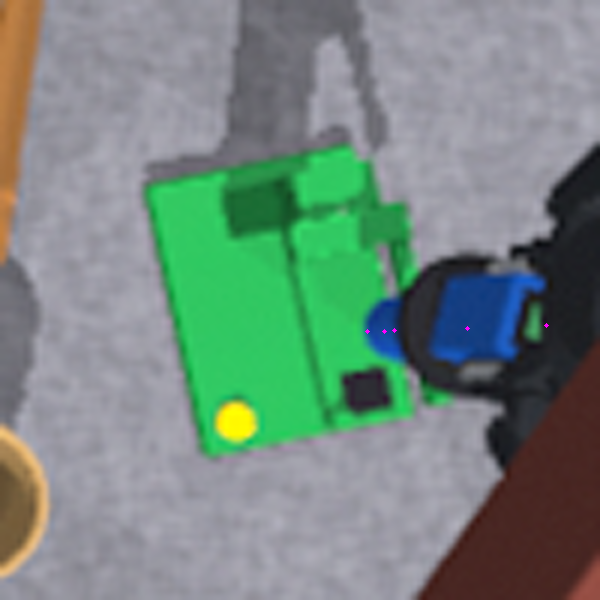

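jog_arm(
  plan=[
    {"dx": 0,"dy": 6,"dz": 1,"ax": 0,"ay": 0,"az": 0,"fingers": 0},
    {"dx": 0,"dy": 14,"dz": 2,"ax": 0,"ay": 0,"az": 0,"fingers": 0},
    {"dx": 0,"dy": 24,"dz": 2,"ax": 0,"ay": 0,"az": 0,"fingers": 0},
    {"dx": 0,"dy": 30,"dz": 2,"ax": 0,"ay": 0,"az": 0,"fingers": 0},
    {"dx": 0,"dy": 32,"dz": 2,"ax": 0,"ay": 0,"az": 0,"fingers": 0},
  ],
)

```text
time: 17.22
tcp_pos: [0.4483, -0.3067, 0.2417]
tcp_rot: [[0.956, -0.002, 0.295], [-0.295, 0.002, 0.956], [-0.003, -1.0, 0.001]]
contact_force: [-0.2, 0.4, -3.0]
width: 0.0288
```

jog_arm(
  plan=[
    {"dx": 0,"dy": 0,"dz": 0,"ax": 0,"ay": 0,"az": 0,"fingers": 0},
    {"dx": 0,"dy": 0,"dz": 0,"ax": 0,"ay": 0,"az": 0,"fingers": 0},
    {"dx": 0,"dy": 0,"dz": 0,"ax": 0,"ay": 0,"az": 0,"fingers": 0},
    {"dx": 0,"dy": 0,"dz": 0,"ax": 0,"ay": 0,"az": 0,"fingers": 0},
  ],
)

```text
time: 17.55
tcp_pos: [0.4497, -0.308, 0.245]
tcp_rot: [[0.956, 0.002, 0.295], [-0.295, -0.001, 0.956], [0.002, -1.0, -0.001]]
contact_force: [0.5, -0.2, -2.3]
width: 0.0292
```

```bash
python3 lookg.py 12 .015
```

```text
t 17.55 tcp [ 0.4497 -0.308   0.245 ] F [ 0.5 -0.2 -2.3] w 0.0292 j [-0.73  0.04  1.8   0.    1.3  -0.43]
shift [-0.4 65.  -0.6] turn [0.001 0.001 0.002] rows 1.5589340809154837 0.018937485978538136
side [[380.8, 99.9], [378.8, 118.2], [376.7, 137.4], [376.5, 140.1], [377.0, 136.7]]
top [[468.7, 233.7], [456.6, 234.2], [445.2, 234.6], [443.7, 234.7], [445.7, 234.8]]
```

View pics/s12.png

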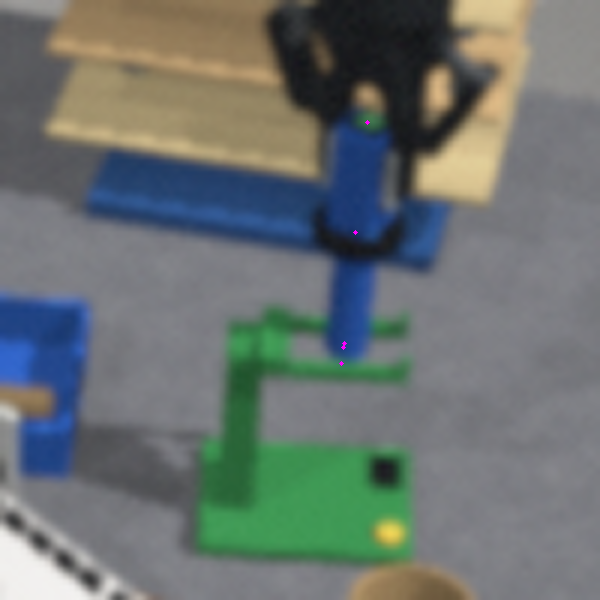

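View pics/t12.png

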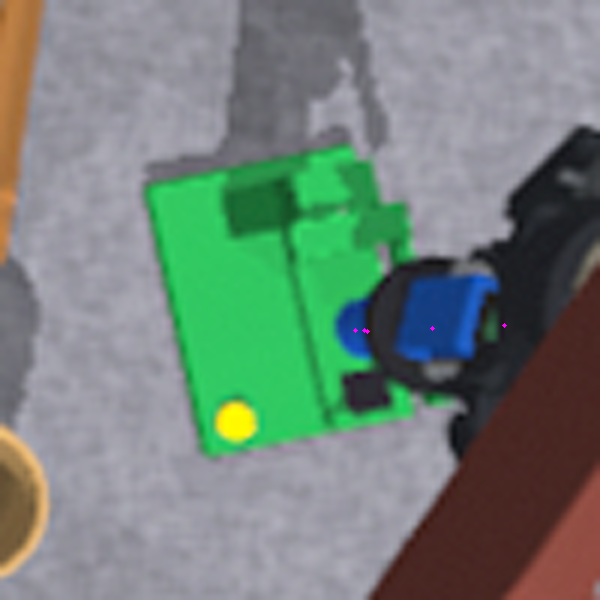

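jog_arm(
  plan=[
    {"dx": 0,"dy": 8,"dz": 0,"ax": 0,"ay": 0,"az": 0,"fingers": 0},
    {"dx": 0,"dy": 18,"dz": 0,"ax": 0,"ay": 0,"az": 0,"fingers": 0},
    {"dx": 0,"dy": 30,"dz": 0,"ax": 0,"ay": 0,"az": 0,"fingers": 0},
    {"dx": 0,"dy": 42,"dz": 0,"ax": 0,"ay": 0,"az": 0,"fingers": 0},
    {"dx": 0,"dy": 50,"dz": 0,"ax": 0,"ay": 0,"az": 0,"fingers": 0},
  ],
)

```text
time: 18.07
tcp_pos: [0.4483, -0.3067, 0.1914]
tcp_rot: [[0.956, -0.002, 0.295], [-0.295, 0.002, 0.956], [-0.003, -1.0, 0.001]]
contact_force: [-1.5, 0.4, -3.2]
width: 0.0295
```

jog_arm(
  plan=[
    {"dx": 0,"dy": 0,"dz": 0,"ax": 0,"ay": 0,"az": 0,"fingers": 0},
    {"dx": 0,"dy": 0,"dz": 0,"ax": 0,"ay": 0,"az": 0,"fingers": 0},
    {"dx": 0,"dy": 0,"dz": 0,"ax": 0,"ay": 0,"az": 0,"fingers": 0},
    {"dx": 0,"dy": 0,"dz": 0,"ax": 0,"ay": 0,"az": 0,"fingers": 0},
    {"dx": 0,"dy": 0,"dz": 0,"ax": 0,"ay": 0,"az": 0,"fingers": 0},
  ],
)

```text
time: 18.48
tcp_pos: [0.4499, -0.3082, 0.1953]
tcp_rot: [[0.956, 0.002, 0.295], [-0.295, -0.002, 0.956], [0.003, -1.0, -0.001]]
contact_force: [0.3, 1.4, -2.5]
width: 0.029
```

```bash
python3 lookg.py 13 .0
```

```text
t 18.48 tcp [ 0.4499 -0.3082  0.1953] F [ 0.3  1.4 -2.5] w 0.0290 j [-0.73  0.09  1.84  0.    1.21 -0.43]
shift [-0.6 30.3 -0.5] turn [0.001 0.001 0.003] rows 0.7268852112763117 0.023646658478162524
side [[379.4, 112.3], [377.5, 129.8], [375.5, 148.3], [375.2, 150.9], [377.0, 136.7]]
top [[460.4, 234.0], [449.6, 234.4], [439.3, 234.7], [438.0, 234.8], [445.7, 234.8]]
```

View pics/s13.png

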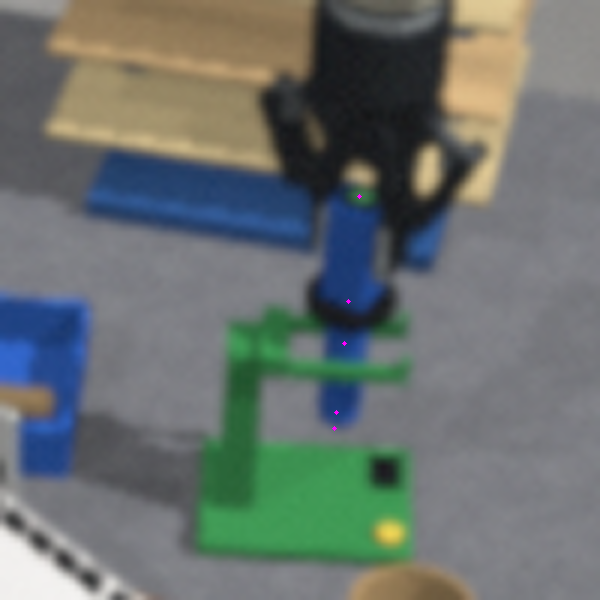

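View pics/t13.png

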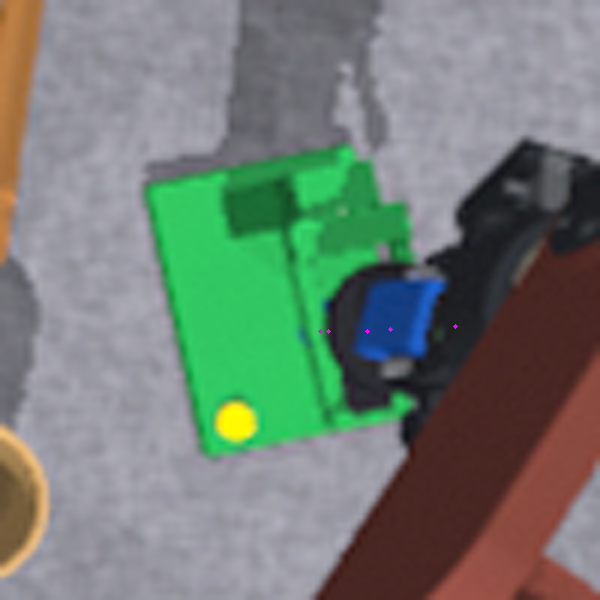

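jog_arm(
  plan=[
    {"dx": 0.5,"dy": 6,"dz": 0,"ax": 0,"ay": 0,"az": 0,"fingers": 0},
    {"dx": 0.8,"dy": 12,"dz": 0,"ax": 0,"ay": 0,"az": 0,"fingers": 0},
    {"dx": 0.8,"dy": 17,"dz": 0,"ax": 0,"ay": 0,"az": 0,"fingers": 0},
    {"dx": 0.8,"dy": 20,"dz": 0,"ax": 0,"ay": 0,"az": 0,"fingers": 0},
    {"dx": 0.8,"dy": 20,"dz": 0,"ax": 0,"ay": 0,"az": 0,"fingers": 0},
  ],
)

```text
time: 19.0
tcp_pos: [0.4494, -0.3072, 0.1727]
tcp_rot: [[0.956, -0.001, 0.295], [-0.295, 0.001, 0.956], [-0.002, -1.0, 0.001]]
contact_force: [-0.7, -0.2, -1.5]
width: 0.029
```

jog_arm(
  plan=[
    {"dx": 0,"dy": 0,"dz": 0,"ax": 0,"ay": 0,"az": 0,"fingers": 0},
    {"dx": 0,"dy": 0,"dz": 0,"ax": 0,"ay": 0,"az": 0,"fingers": 0},
    {"dx": 0,"dy": 0,"dz": 0,"ax": 0,"ay": 0,"az": 0,"fingers": 0},
    {"dx": 0,"dy": 0,"dz": 0,"ax": 0,"ay": 0,"az": 0,"fingers": 0},
  ],
)

```text
time: 19.33
tcp_pos: [0.4504, -0.3082, 0.1748]
tcp_rot: [[0.956, 0.002, 0.295], [-0.295, -0.001, 0.956], [0.002, -1.0, -0.001]]
contact_force: [-0.8, -0.3, -2.0]
width: 0.0291
```

```bash
python3 lookg.py 14 .0
```

```text
t 19.33 tcp [ 0.4504 -0.3082  0.1748] F [-0.8 -0.3 -2. ] w 0.0291 j [-0.73  0.11  1.86  0.    1.17 -0.43]
shift [-1.   9.8 -0.6] turn [0.001 0.001 0.002] rows 0.23620008325775296 0.01594258832227802
side [[378.7, 117.2], [376.9, 134.5], [374.9, 152.7], [374.7, 155.2], [377.0, 136.7]]
top [[457.2, 233.9], [446.9, 234.3], [436.9, 234.7], [435.6, 234.7], [445.7, 234.8]]
```

View pics/s14.png

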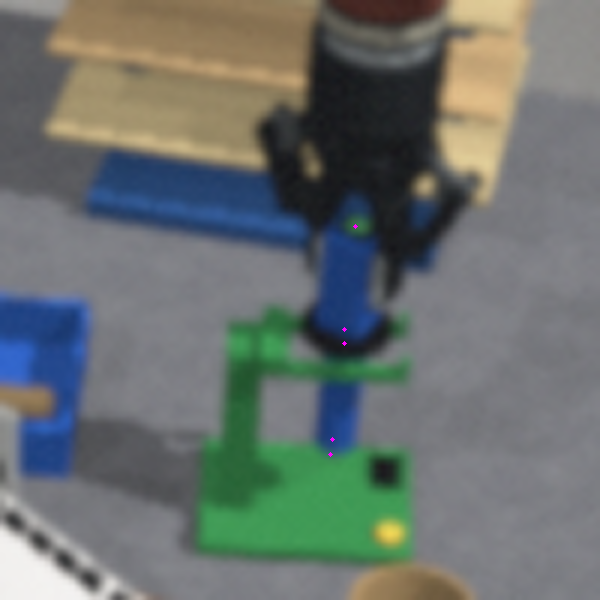

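View pics/t14.png

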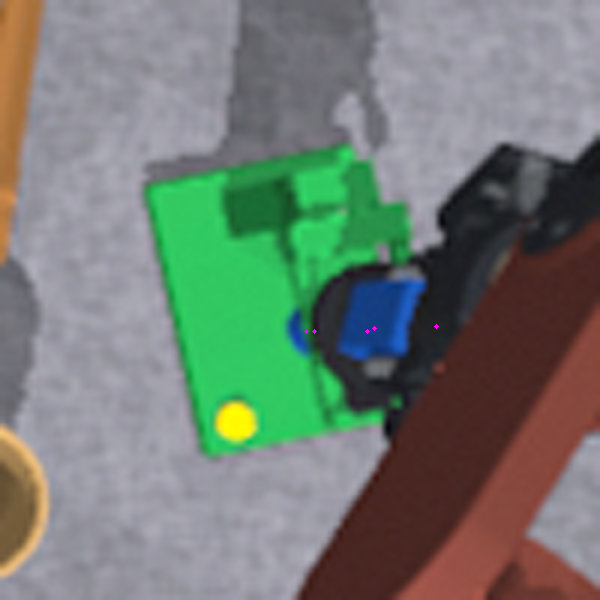

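jog_arm(
  plan=[
    {"dx": 0,"dy": 2,"dz": 0,"ax": 0,"ay": 0,"az": 0,"fingers": 0},
    {"dx": 0,"dy": 4,"dz": 0,"ax": 0,"ay": 0,"az": 0,"fingers": 0},
    {"dx": 0,"dy": 6,"dz": 0,"ax": 0,"ay": 0,"az": 0,"fingers": 0},
    {"dx": 0,"dy": 7,"dz": 0,"ax": 0,"ay": 0,"az": 0,"fingers": 0},
    {"dx": 0,"dy": 7,"dz": 0,"ax": 0,"ay": 0,"az": 0,"fingers": 0},
  ],
)

```text
time: 19.85
tcp_pos: [0.4499, -0.3077, 0.1668]
tcp_rot: [[0.956, 0.0, 0.295], [-0.295, 0.0, 0.956], [0.0, -1.0, 0.0]]
contact_force: [0.0, -0.0, -1.9]
width: 0.0292
```

jog_arm(
  plan=[
    {"dx": 0,"dy": 0,"dz": 0,"ax": 0,"ay": 0,"az": 0,"fingers": 0},
    {"dx": 0,"dy": 0,"dz": 0,"ax": 0,"ay": 0,"az": 0,"fingers": 0},
  ],
)

```text
time: 20.02
tcp_pos: [0.4503, -0.308, 0.1674]
tcp_rot: [[0.956, 0.001, 0.295], [-0.295, -0.001, 0.956], [0.001, -1.0, -0.0]]
contact_force: [0.7, 0.2, -1.8]
width: 0.0295
```

jog_arm(
  plan=[
    {"dx": 0,"dy": 1,"dz": 0,"ax": 0,"ay": 0,"az": 0,"fingers": 0},
    {"dx": 0,"dy": 2,"dz": 0,"ax": 0,"ay": 0,"az": 0,"fingers": 0},
    {"dx": 0,"dy": 2,"dz": 0,"ax": 0,"ay": 0,"az": 0,"fingers": 0},
    {"dx": 0,"dy": 2,"dz": 0,"ax": 0,"ay": 0,"az": 0,"fingers": 0},
  ],
)

```text
time: 20.35
tcp_pos: [0.4502, -0.3079, 0.1653]
tcp_rot: [[0.956, 0.001, 0.295], [-0.295, -0.0, 0.956], [0.001, -1.0, -0.0]]
contact_force: [-0.1, 0.3, -1.7]
width: 0.0294
```

```bash
python3 lookg.py 15 .0
```

```text
t 20.35 tcp [ 0.4502 -0.3079  0.1653] F [-0.1  0.3 -1.7] w 0.0294 j [-0.73  0.12  1.87  0.    1.15 -0.43]
shift [-0.6  0.3 -0.8] turn [0.    0.001 0.001] rows 0.025159318458957157 0.008925340904989096
side [[378.6, 119.6], [376.7, 136.7], [374.8, 154.8], [374.5, 157.3], [377.0, 136.7]]
top [[455.7, 234.1], [445.5, 234.5], [435.8, 234.9], [434.5, 234.9], [445.7, 234.8]]
```

View pics/s15.png

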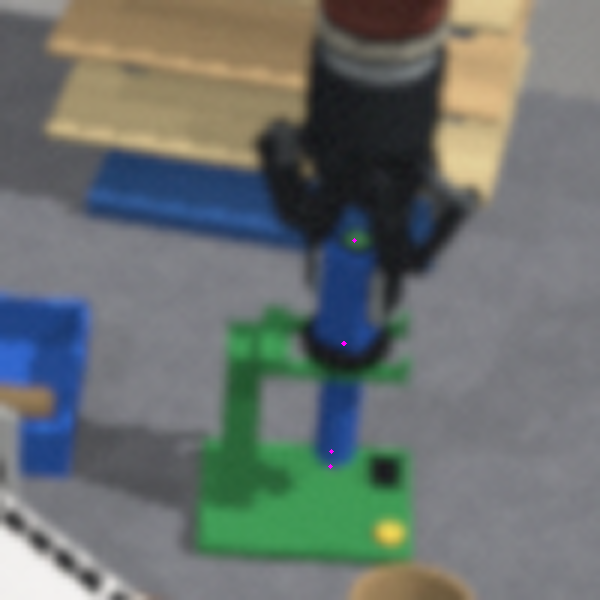

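jog_arm(
  plan=[
    {"dx": 0,"dy": 0.5,"dz": 0,"ax": 0,"ay": 0,"az": 0,"fingers": 0},
    {"dx": 0,"dy": 1,"dz": 0,"ax": 0,"ay": 0,"az": 0,"fingers": 0},
    {"dx": 0,"dy": 1,"dz": 0,"ax": 0,"ay": 0,"az": 0,"fingers": 0},
  ],
)

```text
time: 20.7
tcp_pos: [0.4503, -0.3081, 0.165]
tcp_rot: [[0.956, 0.001, 0.295], [-0.295, -0.001, 0.956], [0.001, -1.0, -0.0]]
contact_force: [-0.7, 0.2, 1.6]
width: 0.0293
```

jog_arm(
  plan=[
    {"dx": 0,"dy": 0.5,"dz": 0,"ax": 0,"ay": 0,"az": 0,"fingers": 0},
    {"dx": 0,"dy": 0.7,"dz": 0,"ax": 0,"ay": 0,"az": 0,"fingers": 0},
    {"dx": 0,"dy": 0.7,"dz": 0,"ax": 0,"ay": 0,"az": 0,"fingers": 0},
    {"dx": 0,"dy": 0.7,"dz": 0,"ax": 0,"ay": 0,"az": 0,"fingers": 0},
  ],
)

```text
time: 21.03
tcp_pos: [0.4504, -0.3081, 0.1649]
tcp_rot: [[0.956, 0.001, 0.295], [-0.295, -0.001, 0.956], [0.001, -1.0, -0.001]]
contact_force: [-1.8, 1.8, 4.9]
width: 0.0291
```

```bash
python3 lookg.py 16 .0
```

```text
t 21.03 tcp [ 0.4504 -0.3081  0.1649] F [-1.8  1.8  4.9] w 0.0291 j [-0.73  0.13  1.87  0.    1.15 -0.43]
shift [-0.9 -0.1 -0.7] turn [0.    0.001 0.001] rows 0.02651037079462302 0.01188492533290636
side [[378.5, 119.6], [376.7, 136.7], [374.7, 154.8], [374.5, 157.3], [377.0, 136.7]]
top [[455.7, 234.0], [445.6, 234.4], [435.8, 234.8], [434.6, 234.8], [445.7, 234.8]]
```

View pics/s16.png

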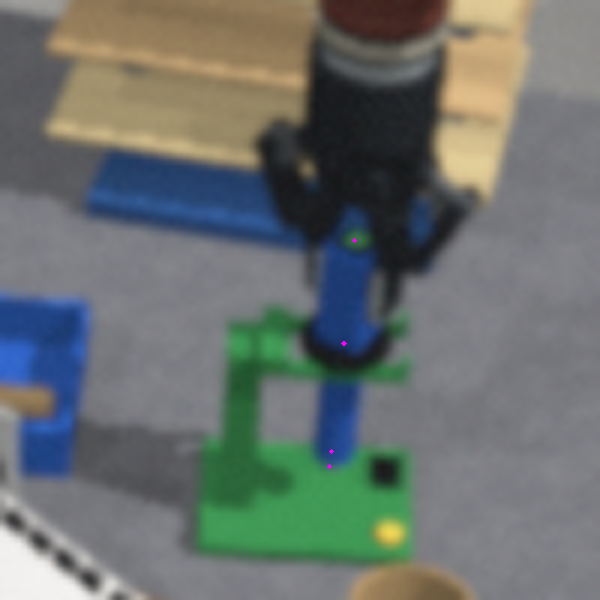

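View pics/t16.png

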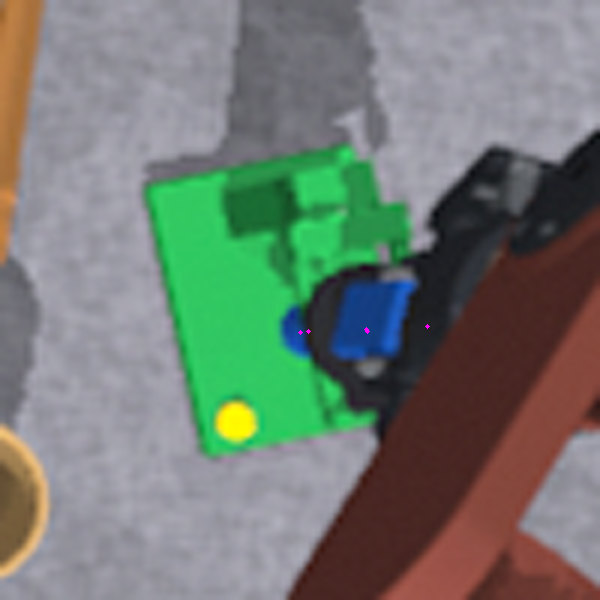

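jog_arm(
  plan=[
    {"dx": 0,"dy": -0.7,"dz": 0,"ax": 0,"ay": 0,"az": 0,"fingers": 0},
    {"dx": 0,"dy": -0.7,"dz": 0,"ax": 0,"ay": 0,"az": 0,"fingers": 0},
    {"dx": 0,"dy": -0.7,"dz": 0,"ax": 0,"ay": 0,"az": 0,"fingers": 0.5},
    {"dx": 0,"dy": -0.7,"dz": 0,"ax": 0,"ay": 0,"az": 0,"fingers": 0.8},
    {"dx": 0,"dy": -0.7,"dz": 0,"ax": 0,"ay": 0,"az": 0,"fingers": 0.8},
  ],
  grip_force=30,
)

```text
time: 21.55
tcp_pos: [0.4503, -0.3081, 0.1641]
tcp_rot: [[0.956, 0.001, 0.295], [-0.295, -0.001, 0.956], [0.001, -1.0, -0.0]]
contact_force: [-0.6, 0.2, 0.1]
width: 0.0642
```

jog_arm(
  plan=[
    {"dx": 0,"dy": 0,"dz": 0,"ax": 0,"ay": 0,"az": 0,"fingers": 0.8},
    {"dx": 0,"dy": 0,"dz": 0,"ax": 0,"ay": 0,"az": 0,"fingers": 0.8},
    {"dx": 0,"dy": 0,"dz": 0,"ax": 0,"ay": 0,"az": 0,"fingers": 0.8},
    {"dx": 0,"dy": 0,"dz": 0,"ax": 0,"ay": 0,"az": 0,"fingers": 0.8},
  ],
)

```text
time: 21.88
tcp_pos: [0.4502, -0.308, 0.1643]
tcp_rot: [[0.956, 0.001, 0.295], [-0.295, -0.001, 0.956], [0.001, -1.0, -0.0]]
contact_force: [0.3, 0.5, 0.1]
width: 0.0684
```

```bash
python3 lookg.py 17 .15
```

```text
t 21.88 tcp [ 0.4502 -0.308   0.1643] F [0.3 0.5 0.1] w 0.0684 j [-0.73  0.13  1.87  0.    1.15 -0.43]
shift [  -0.6 -150.7   -0.8] turn [0.    0.001 0.001] rows 3.6143862880877333 0.010421844468949368
side [[378.5, 119.8], [376.7, 136.9], [374.8, 154.9], [374.5, 157.4], [377.0, 136.7]]
top [[455.6, 234.0], [445.4, 234.4], [435.7, 234.8], [434.4, 234.9], [445.7, 234.8]]
```

View pics/s17.png

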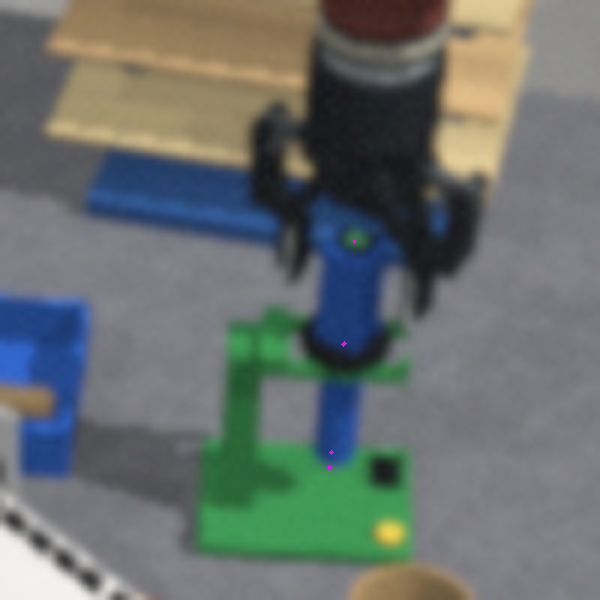

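Released; the gauge stayed put and the fingers straddle it freely. Retreat straight up.

jog_arm(
  plan=[
    {"dx": 0,"dy": -8,"dz": 0,"ax": 0,"ay": 0,"az": 0,"fingers": 0.8},
    {"dx": 0,"dy": -25,"dz": 0,"ax": 0,"ay": 0,"az": 0,"fingers": 0.8},
    {"dx": 0,"dy": -55,"dz": 0,"ax": 0,"ay": 0,"az": 0,"fingers": 0.8},
    {"dx": 0,"dy": -90,"dz": 0,"ax": 0,"ay": 0,"az": 0,"fingers": 0.8},
    {"dx": 0,"dy": -120,"dz": 0,"ax": 0,"ay": 0,"az": 0,"fingers": 0.8},
  ],
)

```text
time: 22.4
tcp_pos: [0.4501, -0.3079, 0.2867]
tcp_rot: [[0.956, 0.002, 0.295], [-0.295, -0.001, 0.956], [0.002, -1.0, -0.001]]
contact_force: [1.1, -0.8, -0.6]
width: 0.0686
```

jog_arm(
  plan=[
    {"dx": -30,"dy": -20,"dz": 0,"ax": 0,"ay": 0,"az": 0,"fingers": 0.8},
    {"dx": -60,"dy": -20,"dz": 0,"ax": 0,"ay": 0,"az": 0,"fingers": 0.8},
    {"dx": -80,"dy": -20,"dz": 0,"ax": 0,"ay": 0,"az": 0,"fingers": 0.8},
    {"dx": -80,"dy": -20,"dz": 0,"ax": 0,"ay": 0,"az": 0,"fingers": 0.8},
    {"dx": -80,"dy": -20,"dz": 0,"ax": 0,"ay": 0,"az": 0,"fingers": 0.8},
  ],
)

```text
time: 22.82
tcp_pos: [0.3734, -0.2843, 0.3052]
tcp_rot: [[0.955, 0.003, 0.296], [-0.296, -0.002, 0.955], [0.003, -1.0, -0.001]]
contact_force: [0.9, -0.2, -0.3]
width: 0.0684
```

jog_arm(
  plan=[
    {"dx": 0,"dy": 0,"dz": 0,"ax": 0,"ay": 0,"az": 0,"fingers": 0.8},
    {"dx": 0,"dy": 0,"dz": 0,"ax": 0,"ay": 0,"az": 0,"fingers": 0.8},
    {"dx": 0,"dy": 0,"dz": 0,"ax": 0,"ay": 0,"az": 0,"fingers": 0.8},
    {"dx": 0,"dy": 0,"dz": 0,"ax": 0,"ay": 0,"az": 0,"fingers": 0.8},
  ],
)

```text
time: 23.15
tcp_pos: [0.3742, -0.2844, 0.304]
tcp_rot: [[0.956, 0.0, 0.294], [-0.294, -0.0, 0.956], [0.0, -1.0, 0.0]]
contact_force: [0.5, 0.3, 0.3]
width: 0.0685
```

Run:
```python
from h import *
st=r.get_state();print(st["time"],st["contact_force"],np.abs(st["qvel"]).max())
s=r.get_image("side");t=r.get_image("top")
P=[seat,seat+[0,0,.074]]
crop(s,(320,80,420,180),6,"s18.png",proj(s,P));crop(t,(385,180,485,280),6,"t18.png",proj(t,P))
cv2.imwrite("pics/t18f.png",t["frame"][:,:,::-1])
```

```text
23.15 [0.49691057 0.34730485 0.28441501] 0.0029382970305662803
```

View pics/s18.png

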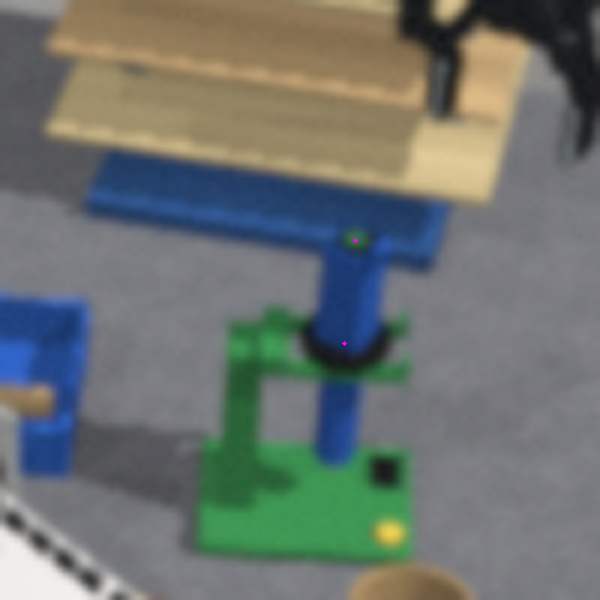

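View pics/t18.png

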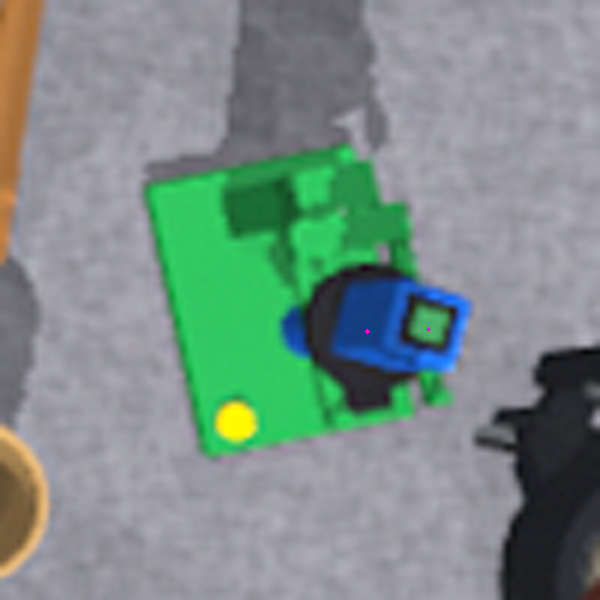

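View pics/t18f.png

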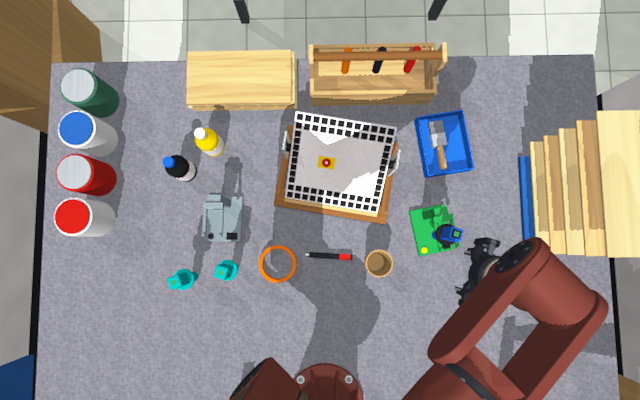

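The gauge hangs upright on the green fork: its grip-top dot falls on the predicted point in both views. The other things look unmoved, and the arm is still and clear.

```bash
python3 -c "
from workcell import r
print(r.close_job())"
```

```text
the job is handed in; nothing more can be done
None
```

I lifted the blue gauge off the grey fork and pressed it on the red dot. I then hung it on the green fork, let go, and handed the job in at about 23 s of the 72 s allowed. No verdict is reported back.

- **Press:** I held it for about 2.5 s. The measured force fell slowly from about 8.5 N to 7.8 N, inside the 5–13 N range. The computed nose position was about 1 mm from the dot's centre. The tool was within 0.1° of the board angle I had measured, which could itself be about half a degree off.
- **Hang:** The collar met the prongs at the expected 130 mm height. I seated it with about 7 N while still gripping, eased off, then released. The last pictures show the gauge upright and centred between the stop and the upturned ends. The gripper is clear of it, and the other things look unmoved to the eye.
- **Disagreement:** The side and top cameras differed by about 2 mm on where the gauge, dot and prongs lie, as their calibration allows. I used values between the two.

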